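# Slide carriers through the bench dryer

### The arm

A 7-joint arm with a two-finger parallel gripper is mounted at the origin on the work surface. World frame = base frame: x ahead of the robot, y to its left, z up, the work surface at z = 0. Lengths are in mm, angles in degrees, forces in N, time in s.
With the tool pointing down it reaches from about 400 to 875 mm from the base axis. Payload 6.5 kg.
Tool frame: the origin (TCP) lies between the finger pads; the fingertips stand 19 mm ahead of it and the grasp point (between the pads) is the TCP; z points along the fingers, y is the line along which they close (so a half turn about z gives the same grasp; the last joint's range is limited). The gripper opens to 88 mm and grips with 3 to 60 N. Pads are 18 mm wide; open, the fingers measure 123 mm over their backs; the gripper's body (75 mm by 187 mm) begins 45 mm behind the grasp point.
Start: joints at [64.79, 30.733, -0.252, 88.115, 0.149, 61.152, -4.079], TCP at [237.347, -605.109, 257.716] pointing down, gripper open.
Joint ranges: [-154.64, 154.64], [-21.42, 123.67], [-72.66, 72.17], [13.99, 137.28], [-74.86, 254.86], [10.95, 109.41], [-158.01, 158.01]. Speed limits (degrees/s): [136.94, 136.94, 180, 180, 180, 180, 180].

### API

Orientations are given as [roll, pitch, yaw] about the fixed x, y, z axes, in that order (R = Rz(yaw) Ry(pitch) Rx(roll)).
In Python, from station import readout, eyes, ticket gives the robot as it stands.
- The arm moves only by the tool servo_tool, never from a script. Its argument "plan" is a list of rows, each a list of 7 numbers: the closure, from 0 (fully open) to 1 (shut), then the shift along the tool's x, y, z in cm, then the turn, a rotation vector about the tool's x, y, z in rad. In form: [[gripper, tx, ty, tz, wx, wy, wz], ...]. A call has 1 to 12 rows; each row is the pose to reach, as a shift and turn from the pose commanded when the call began, along the tool's axes at that moment; what a row does not reach only later rows make up. A row lasts 1/10 s, in which the tool goes at most 50 mm and 8.59 degrees, less where a joint would pass 70% of its speed; a pose out of reach is approached as far as the arm can. A call with a gripper value outside its range is refused whole. The fingers move at their own pace and stop on an object; "squeeze" is the grip in N (left out, the last holds). Time passes only in rows, so rows that repeat a pose let the fingers close. It gives the time, the measured TCP pose, the force, the opening and the grip force at its end, in the units of the state.
- readout.state(): the state, without advancing time (a new reading comes with each control period).
- eyes.snapshot(name): name is "scene" or "top" or "wrist"; returns a dict with "frame" (400x640x3 uint8, red, green, blue), "z_map" (400x640 float32, mm along the optical axis (not along the pixel's ray), 0 where there is no reading), "fx", "fy", "cx", "cy" (pixels), "origin" and "orientation" of the camera in the world. Camera axes: x right, y down, z forward; pixel columns grow to the right and rows downward; lengths in mm; the calibration is good to about 2 mm. A picture is of the moment at which its call begins.
- ticket.close_job(): hands the job in; it is judged then, once.
The state is a dict: "clock": time; "joint_pos": joint angles; "joint_velocities": joint speeds; "joint_efforts": joint torques, N m; "position": TCP position; "tcp_rot": TCP orientation; "wrist_force": force on the tool from outside, world axes, zero at the start; "wrist_torque": the same for the moment, N m; "grip_width": opening from 0.0 (shut) to 1.0 (fully open); "finger_force": force on a finger pad.
Only numpy, scipy, OpenCV 4.12 (cv2) and the standard library are available. Lean on these libraries where they do the work, as an engineer would, in place of code of your own. Each camera call takes 0.05 s, during which the arm holds its last target. There are 200 camera calls.

### The job

The slide carrier hanging under the dryer's air duct is dry: slide it out, take it off the rail and stand it upright inside the shallow white drain tray. Then hang every wet carrier from the bench by its hook on the rail's open part and slide it along until its whole basket is past the white mark, under the duct. When all of them hang there still, start the dryer: press the treadle down to its stop, hold it there for about a second and let it up again. Leave everything else on the bench where it is.

Things in the scene. Friction and masses are not known exactly. Their poses are not given: they have to be found in the camera images.
- dry: dry steel slide carrier, 146 mm tall, 0.2 kg, at the start hanging on the rail under the duct. All carriers are alike. Origin: centre of its underside, z up. Open basket of glass slides 84 mm (x) x 52 mm (y), top of slides at z = 36. At its -x end a thin post rises to the grip tab; from the post an arm at z = 109 to 114 runs to +x, carrying the hook over the basket's centre.
- dry_tab (a point): centre of the dry carrier's black grip tab, at x = -40, y = 0, z = 129 mm of the carrier (the same on the wet ones). The tab is 26 mm (x) x 9 mm (y), from z = 112 to 146. Take it from above, fingers closing along y.
- dry_hook (a point): where the rail's axis lies in the hook when hung: x = 0, y = 0, z = 98 mm of the carrier (the same on the wet ones). The hook is an inverted V, mouth down, 30 mm wide in y, inside apex at z = 106, legs spreading to x = +-18 mm at z = 91, top z = 114. The gap below it, down to the slides at z = 36, is open to +x: the rail enters there from +x; then lower the carrier.
- wet0: wet slide carrier, standing on the bench at the start; same shape, axes and size as the dry one (see dry, dry_tab, dry_hook). Origin: centre of its underside. May be absent: 3 or 4 wet ones are present.
- wet1: wet slide carrier, standing on the bench at the start; same shape, axes and size as the dry one (see dry, dry_tab, dry_hook). Origin: centre of its underside. May be absent: 3 or 4 wet ones are present.
- wet2: wet slide carrier, standing on the bench at the start; same shape, axes and size as the dry one (see dry, dry_tab, dry_hook). Origin: centre of its underside. May be absent: 3 or 4 wet ones are present.
- wet3: wet slide carrier, standing on the bench at the start; same shape, axes and size as the dry one (see dry, dry_tab, dry_hook). Origin: centre of its underside. May be absent: 3 or 4 wet ones are present.
- rail_mark (a point): on the axis of the fixed dryer rail (round, 12 mm thick, axis 175 mm above the bench), at the white mark band. y runs along the rail into the drying part, z up, x away from the robot. Open loading part: y = -0.14 (end post, no higher than the rail) to 0. Drying part: y = 0 to 0.29, at the white blower cabinet (170 x 130, 225 mm high). Hang carriers with their +x along this x.
- duct_mouth (a point): free end of the air duct, on its axis: a 24 mm thick tube 42 mm above the rail's axis and parallel to it, from the mark to the blower. Only the drying part is under it. It is too close for a hook to be lifted on or off there, but a hook on the rail slides beneath with 13 mm to spare. The tab stays in front (-x) of rail and duct.
- drain_tray_in (a point): centre of the inner floor (4 mm above the bench) of the shallow white drain tray, fixed, 150 mm (its x) x 112 mm (its y) outside, 4 mm walls, rim 14 mm above the bench. z up.
- treadle_pad (a point): where to press: on top of the treadle plate near its free end (moves with the plate). A dark ribbed steel plate 112 x 74 mm, sloping up towards the robot on a grey base fixed to the bench; hinged 88 mm beyond this point, away from the robot. This point sinks by 24 mm to the stop. At rest z is up and x points to the hinge.
- treadle (a joint): treadle angle: 0 at rest (up), 0.28 rad at its stop. It springs back; about 3 N at the pad starts it, about 10 N holds it at the stop.
- pot: white specimen pot, 48 mm wide, 55 mm high, origin at the centre of its underside; not part of the job.
- stain: amber stain bottle, 52 mm wide, 110 mm high, origin at the centre of its underside; not part of the job.
- slide_box: flat blue slide box, 100 x 85 x 35 mm, origin at the centre of its underside; not part of the job.
- jar: clear jar, 60 mm wide, 75 mm high, origin at the centre of its underside; not part of the job.
- carton: white carton, 90 x 60 x 50 mm, origin at the centre of its underside; not part of the job.
Not all that is in view belongs to the job. Leave any yellow look-alike of the wet1 alone.

How it is judged (in metres and radians):
On the way, in this order (a step that is already met when the one before it is completed fails the run):
1. the dry carrier stands upright in the drain tray (horizontal distance between dry and drain_tray_in below 0.045 m and z of dry in the frame of drain_tray_in between -0.006 and 0.008 m and angle between dry's own z axis and vertical below 0.1 rad and linear speed of dry below 0.03 m/s), for 0.3 s.
2. every wet carrier hangs still on the rail by its hook, its basket wholly past the mark (y of wet0 in the frame of rail_mark between 0.026 and 0.27 m and x of wet0 in the frame of rail_mark between -0.03 and 0.03 m and z of wet0 in the frame of rail_mark between -0.108 and -0.088 m and angle between each of wet0, wet1, wet2, wet3's own z axis and vertical below 0.25 rad and linear speed of each of wet0, wet1, wet2, wet3 below 0.03 m/s and y of wet1 in the frame of rail_mark between 0.026 and 0.27 m and x of wet1 in the frame of rail_mark between -0.03 and 0.03 m and z of wet1 in the frame of rail_mark between -0.108 and -0.088 m and y of wet2 in the frame of rail_mark between 0.026 and 0.27 m and x of wet2 in the frame of rail_mark between -0.03 and 0.03 m and z of wet2 in the frame of rail_mark between -0.108 and -0.088 m and y of wet3 in the frame of rail_mark between 0.026 and 0.27 m and x of wet3 in the frame of rail_mark between -0.03 and 0.03 m and z of wet3 in the frame of rail_mark between -0.108 and -0.088 m), for 0.3 s.
3. the treadle is held at its stop (all of step 2 and value of joint treadle above 0.25 rad), for 0.6 s.
At the end, for the whole second after the job is handed in: Dry carrier upright (0.1 rad) on the drain tray's floor within 45 mm of its centre; each wet carrier hangs by its hook (height within 10 mm, tilt under 0.25 rad), centre at least 26 mm past the mark; all at rest; treadle up (under 0.06 rad) after 0.6 s within 0.03 rad of its stop (all of step 1 and all of step 2 and value of joint treadle below 0.06 rad); the robot touches nothing.
It fails at once if the white specimen pot is pushed more than 50 mm from its place (distance of pot from where it was at the start of the episode above 0.05 m).
It fails at once if the amber stain bottle is pushed more than 50 mm from its place (distance of stain from where it was at the start of the episode above 0.05 m).
It fails at once if the flat blue slide box is pushed more than 50 mm from its place (distance of slide_box from where it was at the start of the episode above 0.05 m).
It fails at once if the clear jar is pushed more than 50 mm from its place (distance of jar from where it was at the start of the episode above 0.05 m).
It fails at once if the white carton is pushed more than 50 mm from its place (distance of carton from where it was at the start of the episode above 0.05 m).
Of wet0, wet1, wet2, wet3 only 3 to 4 are there at a start; the rules pass over those that are not, and their reading is None.
At some moment in a run one of wet0, wet1, wet2, wet3 may be knocked a few centimetres aside while the robot is not near it.
It also fails if it takes over 210 s, if anything falls off the work surface, if the arm or the gripper's body presses on something with over 40 N, if the wrist force passes 120 N, or if a joint passes its speed limit or range.

## Working session

There is one attempt and no reset: what is moved stays moved. The work goes in short steps, Python scripts to look and compute and a tool call to move; the robot and the scene stay as the last step left them, time stands still between calls to the robot, and variables do not carry over. Pictures are saved under pics/ and viewed, at most 14 in all, crops included, and the job is handed in when it is done.

Besides the shell and the picture viewer there is one more tool, called after "Call:" by a JSON object that holds its "method" and its "body". servo_tool: Moves the arm, as the interface text tells. Its arguments: {"type":"object","properties":{"plan":{"type":"array"},"squeeze":{"type":"number"}},"required":["plan"]}

```bash
ls; mkdir -p pics
cat > h.py <<'E'
import numpy as np, cv2
from station import readout, eyes, ticket
from scipy.spatial.transform import Rotation as R
def Rot(o): 
    o=np.array(o,float)
    return o if o.shape==(3,3) else R.from_euler('xyz',o,degrees=True).as_matrix()
def snap(n,save=None):
    s=eyes.snapshot(n)
    if save: cv2.imwrite('pics/'+save,cv2.cvtColor(s['frame'],cv2.COLOR_RGB2BGR))
    np.save('pics/%s.npy'%n,s,allow_pickle=True)
    return s
def cloud(s):
    v,u=np.mgrid[0:400,0:640]; z=s['z_map']
    p=np.stack([(u-s['cx'])/s['fx']*z,(v-s['cy'])/s['fy']*z,z],-1)
    w=p@Rot(s['orientation']).T+np.array(s['origin'])
    w[z<=0]=np.nan
    return w
E
python3 - <<'E'
from h import *
for n in ['scene','top']:
    s=snap(n,n+'0.png'); print(n,s['fx'],s['fy'],s['cx'],s['cy'],s['origin'],s['orientation'])
print(readout.state())
E
```

```text
pics
scene 421.6635878145015 421.6635878145015 310.01509985707247 192.2445217872756 [1481.3035158  -304.88221713  781.60875762] [-124.48338578    0.3139577    73.38606048]
top 465.40838109108046 465.40838109108046 327.1380595901637 197.28167795762218 [ 486.60133559  -45.64353632 1791.73604145] [-177.58302913   -0.42403699  -91.44082251]
{'clock': 0.1, 'joint_pos': array([64.78847996, 30.7725797 , -0.25440369, 88.16123035,  0.14727419,
       61.15210713, -4.07933491]), 'joint_velocities': array([ 0.06530277, -0.00208831, -0.01810117, -0.20807645,  0.0163416 ,
        0.05004884, -0.12042168]), 'joint_efforts': array([ 2.88635092e-03, -5.72075415e+01,  9.94378366e-01, -2.52229071e+01,
       -5.60543477e-02,  1.34617800e-02,  4.87095497e-05]), 'position': array([ 237.1856552 , -604.64990381,  256.95907139]), 'tcp_rot': array([-1.79914539e+02,  4.82268277e-03,  2.14220254e+01]), 'wrist_force': array([-0.05477947, -0.60852525, -0.03277749]), 'wrist_torque': array([ 0.04322014, -0.01391719,  0.01280962]), 'finger_force': 0.0, 'grip_width': 0.9988063769305485}
```

View pics/scene0.png

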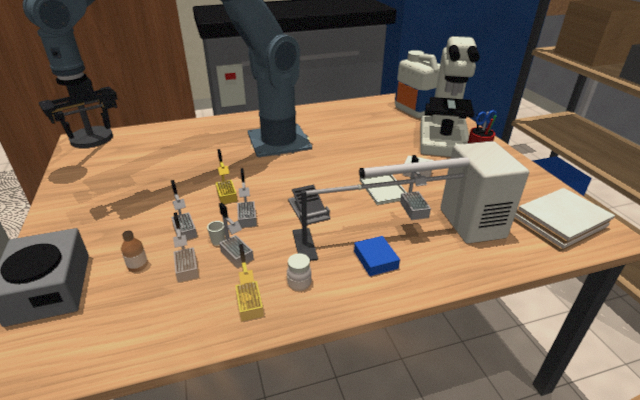

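View pics/top0.png

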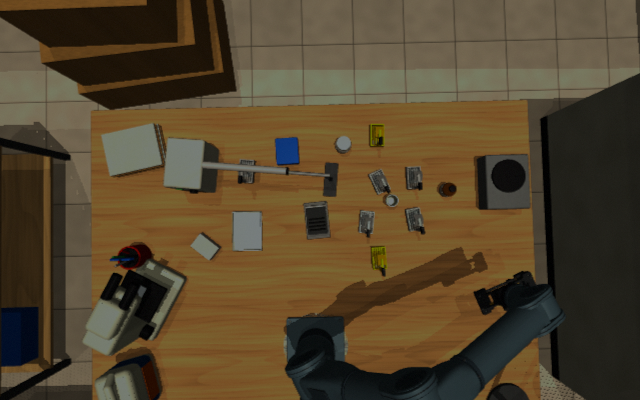

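Run:
```python
from h import *
s=np.load('pics/top.npy',allow_pickle=True).item(); w=cloud(s); f=s['frame']
for name,(u,v) in dict(A=(379,182),B=(414,178),C=(366,222),D=(415,220),dry=(246,173),Yb=(377,134),Yf=(378,260)).items():
    sl=np.s_[v-20:v+21,u-18:u+19]; p=w[sl].reshape(-1,3)
    t=p[(p[:,2]>118)&(p[:,2]<160)]; b=p[(p[:,2]>22)&(p[:,2]<50)]
    print(name,len(t),t.mean(0).round(),len(b),b.mean(0).round(), b.min(0).round(),b.max(0).round())
def reg(n,u0,u1,v0,v1,z0,z1):
    p=w[v0:v1,u0:u1].reshape(-1,3);p=p[(p[:,2]>z0)&(p[:,2]<z1)]
    print(n,len(p),p.mean(0).round(),p.min(0).round(),p.max(0).round())
reg('tray',228,266,207,254,2,25)
reg('treadle',300,334,198,242,5,80)
reg('rail',290,330,165,182,160,190)
reg('duct',205,288,155,180,205,240)
reg('box',270,305,130,170,20,60);reg('jar',332,355,130,158,40,100);reg('pot',382,400,192,210,30,70);reg('carton',190,222,230,262,30,70);reg('stain',435,460,178,200,60,130)
c=np.hstack([cv2.resize(f[110:280,355:470],None,fx=3.5,fy=3.5,interpolation=2),cv2.resize(f[120:290,225:340],None,fx=3.3,fy=3.5,interpolation=2)])
cv2.imwrite('pics/c1.png',cv2.cvtColor(np.clip(c*1.4,0,255).astype('uint8'),cv2.COLOR_RGB2BGR)[:598,:798])
```

```text
A 29 [ 581. -275.  139.] 141 [ 606. -263.   32.] [ 536. -323.   22.] [ 663. -222.   49.]
B 35 [ 593. -392.  138.] 132 [ 632. -384.   31.] [ 551. -419.   22.] [ 671. -320.   49.]
C 23 [ 425. -202.  143.] 103 [ 463. -204.   32.] [ 421. -237.   22.] [ 505. -178.   47.]
D 31 [ 433. -394.  140.] 133 [ 475. -381.   32.] [ 425. -420.   22.] [ 543. -322.   49.]<stdin>:6: RuntimeWarning: Mean of empty slice.
  ret = um.true_divide(
Traceback (most recent call last):
ValueError: zero-size array to reduction operation minimum which has no identity
```

Run:
```python
from h import *
s=np.load('pics/top.npy',allow_pickle=True).item(); w=cloud(s); f=s['frame']
def reg(n,u0,u1,v0,v1,z0,z1):
    p=w[v0:v1,u0:u1].reshape(-1,3);p=p[(p[:,2]>z0)&(p[:,2]<z1)]
    if len(p): print(n,len(p),p.mean(0).round(),p.min(0).round(),p.max(0).round())
reg('drybask',232,262,158,190,90,125);reg('drytab',232,262,158,190,190,235);
reg('tray',228,266,207,254,2,25)
reg('treadle',300,334,198,242,5,80)
reg('rail',290,330,165,182,160,190)
reg('duct',205,288,155,180,205,240)
reg('cab',160,210,130,195,205,240)
reg('Yb',365,390,120,150,22,50);reg('Yf',365,390,245,275,22,50)
reg('box',270,305,130,170,20,60);reg('jar',332,355,130,158,40,100);reg('pot',382,400,192,210,40,70);reg('carton',190,222,230,262,30,70);reg('stain',435,460,178,200,60,130)
c=np.hstack([cv2.resize(f[110:280,355:470],None,fx=3.5,fy=3.5,interpolation=2),cv2.resize(f[120:290,225:340],None,fx=3.3,fy=3.5,interpolation=2)])
cv2.imwrite('pics/c1.png',cv2.cvtColor(np.clip(c*1.6,0,255).astype('uint8'),cv2.COLOR_RGB2BGR)[:598,:798])
```

```text
drybask 131 [663. 226. 105.] [617. 202.  90.] [704. 257. 122.]
drytab 243 [653. 214. 224.] [608. 161. 192.] [673. 261. 235.]
tray 913 [442. 249.   7.] [355. 179.   2.] [533. 323.  23.]
treadle 889 [477. -20.  29.] [394. -82.   5.] [560.  47.  63.]
rail 136 [638.   3. 179.] [628. -68. 168.] [649.  68. 189.]
duct 601 [658. 212. 225.] [621.  74. 209.] [683. 351. 237.]
cab 1989 [679. 418. 223.] [591. 336. 205.] [768. 494. 236.]
Yb 132 [ 796. -256.   31.] [ 751. -285.   22.] [ 837. -231.   44.]
Yf 115 [ 328. -248.   32.] [ 285. -279.   22.] [ 369. -224.   45.]
box 592 [741.  87.  34.] [691.  45.  20.] [793. 132.  49.]
jar 196 [ 757. -126.   70.] [ 730. -156.   40.] [785. -99.  88.]
pot 56 [ 544. -305.   51.] [ 521. -326.   40.] [ 575. -275.   59.]
carton 418 [387. 399.  48.] [338. 349.  30.] [435. 451.  62.]
stain 154 [ 577. -511.   85.] [ 553. -540.   61.] [ 601. -490.  122.]
```

View pics/c1.png

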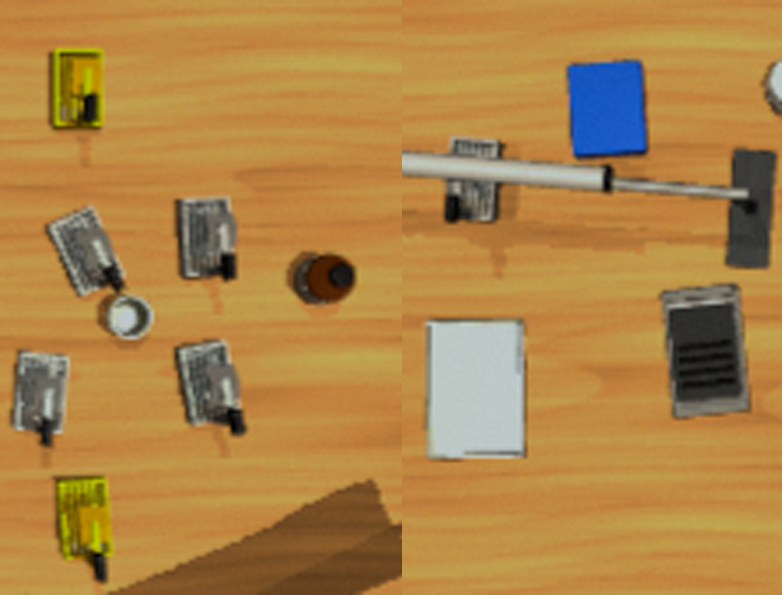

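```bash
cat >> h.py <<'E'
def goto(x,y,z,yaw):
    st=readout.state(); p=np.array(st['position']); M=Rot(st['tcp_rot'])
    d=M.T@(np.array([x,y,z])-p)/10
    T=R.from_euler('xyz',[180,0,yaw],degrees=True).as_matrix()
    r=R.from_matrix(M.T@T).as_rotvec()
    print('pos',p.round(1),'rot',np.round(st['tcp_rot'],2),'w',round(st['grip_width'],3),'t',round(st['clock'],1),'-> t(cm)',d.round(2),'w',r.round(3))
E
python3 - <<'E'
from h import *
s=np.load('pics/top.npy',allow_pickle=True).item(); w=cloud(s); f=s['frame'].astype(int)
def ln(n,m):
    p=w[m]; a,b=np.polyfit(p[:,1],p[:,0],1); r=p[:,0]-a*p[:,1]-b
    k=abs(r)<8; a,b=np.polyfit(p[k,1],p[k,0],1)
    print(n,len(p),'x=%.4f*y+%.1f'%(a,b),np.degrees(np.arctan(-a)),'ymin/max',p[:,1].min(),p[:,1].max(),'z',np.median(p[:,2]))
v,u=np.mgrid[0:400,0:640]; z=w[...,2]
B=lambda a,b,c,d:(u>=a)&(u<b)&(v>=c)&(v<d)
ln('rail',B(290,331,160,185)&(z>172)&(z<190)); ln('duct',B(212,284,155,180)&(z>222)&(z<236))
for n,c in dict(top=(265,335,165,180)).items():
    for uu in range(278,296): 
        col=[(vv,f[vv,uu].sum(),z[vv,uu].round()) for vv in range(167,178)]; print(uu,[c[1] for c in col],[int(c[2]) for c in col])
def rect(n,m):
    m=m.astype('uint8'); k=max(range(1,cv2.connectedComponents(m)[0]),key=lambda i:(cv2.connectedComponents(m)[1]==i).sum()); L=cv2.connectedComponents(m)[1]==k
    q=w[L][:,:2].astype('float32'); q=q[~np.isnan(q).any(1)]; print(n,cv2.minAreaRect(q))
rect('tray',B(225,270,205,256)&(f.min(2)>110)); 
rect('treadle',B(295,340,195,245)&(z>6)&(f.max(2)<140))
E
```

```text
rail 134 x=0.1006*y+637.6 -5.7459519239729975 ymin/max -71.20510877131254 67.96505660998528 z 179.03708637092745
duct 396 x=0.0894*y+639.2 -5.106841739289118 ymin/max 86.90664379409293 326.880988397658 z 226.7839053124851
278 [np.int64(215), np.int64(310), np.int64(350), np.int64(366), np.int64(344), np.int64(296), np.int64(236), np.int64(214), np.int64(250), np.int64(251), np.int64(241)] [221, 229, 231, 236, 222, 235, 222, -1, -3, 0, 1]
279 [np.int64(216), np.int64(310), np.int64(346), np.int64(370), np.int64(351), np.int64(296), np.int64(237), np.int64(209), np.int64(251), np.int64(244), np.int64(244)] [222, 230, 233, 226, 234, 231, 223, -3, -3, -3, 7]
280 [np.int64(214), np.int64(304), np.int64(343), np.int64(367), np.int64(348), np.int64(302), np.int64(240), np.int64(190), np.int64(249), np.int64(240), np.int64(241)] [223, 225, 230, 228, 231, 232, 225, -2, 3, 4, 3]
281 [np.int64(205), np.int64(301), np.int64(341), np.int64(365), np.int64(353), np.int64(307), np.int64(247), np.int64(200), np.int64(249), np.int64(244), np.int64(239)] [220, 228, 234, 229, 224, 223, 219, 1, -1, 2, 0]
[... 1591 characters left out ...]
np.int64(212), np.int64(267), np.int64(205), np.int64(217), np.int64(242), np.int64(245), np.int64(240)] [4, -3, 1, 6, 176, 180, 181, 188, -2, -3, 1]
290 [np.int64(216), np.int64(220), np.int64(219), np.int64(195), np.int64(223), np.int64(288), np.int64(224), np.int64(211), np.int64(245), np.int64(245), np.int64(237)] [3, 6, -4, -3, 176, 181, 178, 174, -2, 2, -3]
291 [np.int64(212), np.int64(209), np.int64(218), np.int64(201), np.int64(203), np.int64(291), np.int64(223), np.int64(181), np.int64(244), np.int64(245), np.int64(235)] [-2, 4, 2, -2, 185, 184, 178, 175, 3, 8, 0]Traceback (most recent call last):
  File "<stdin>", line 12, in <module>
ValueError: cannot convert float NaN to integer
```

Run:
```python
from h import *
goto(615,215,360,-5.2)
```

```text
pos [ 237.2 -604.6  257. ] rot [-179.91    0.     21.42] w 0.999 t 0.1 -> t(cm) [ 65.11 -62.52 -10.22] w [-0.001  0.     0.465]
```

Call:
{"method": "servo_tool", "body": {"plan": [[0.3,0,0,-10.2,0,0,0],[0.3,0,0,-10.2,0,0,0],[0.3,0,0,-10.2,0,0,0],[0.3,32,-31,-10.2,0,0,0],[0.3,32,-31,-10.2,0,0,0],[0.3,32,-31,-10.2,0,0,0],[0.3,32,-31,-10.2,0,0,0],[0.3,32,-31,-10.2,0,0,0],[0.3,32,-31,-10.2,0,0,0],[0.3,32,-31,-10.2,0,0,0],[0.3,32,-31,-10.2,0,0,0],[0.3,32,-31,-10.2,0,0,0]], "squeeze": 30}}

```text
clock: 1.3
position: [422.4, -197.2, 359.4]
tcp_rot: [-180.0, 0.0, 21.5]
wrist_force: [-0.2, -0.4, -0.1]
grip_width: 0.704
finger_force: 0.0
```

Call:
{"method": "servo_tool", "body": {"plan": [[0.3,33.1,-31.5,0,0,0,0.465],[0.3,33.1,-31.5,0,0,0,0.465],[0.3,33.1,-31.5,0,0,0,0.465],[0.3,33.1,-31.5,0,0,0,0.465],[0.3,33.1,-31.5,0,0,0,0.465],[0.3,33.1,-31.5,0,0,0,0.465],[0.3,33.1,-31.5,0,0,0,0.465],[0.3,33.1,-31.5,0,0,0,0.465],[0.3,33.1,-31.5,0,0,0,0.465],[0.3,33.1,-31.5,0,0,0,0.465],[0.3,33.1,-31.5,0,0,0,0.465],[0.3,33.1,-31.5,0,0,0,0.465]]}}

```text
clock: 2.5
position: [614.8, 214.4, 358.6]
tcp_rot: [179.9, 0.1, -5.2]
wrist_force: [0.7, -0.3, -0.5]
grip_width: 0.701
finger_force: 0.0
```

Run:
```python
from h import *
goto(615,215,360,-5.2)
s=snap('wrist','w1.png'); print(s['origin'],s['orientation'],s['fx'])
```

```text
pos [614.8 214.4 358.6] rot [ 1.7995e+02  9.0000e-02 -5.1700e+00] w 0.701 t 2.5 -> t(cm) [ 0.02 -0.06 -0.14] w [0.001 0.002 0.001]
[681.78016587 208.25339563 485.22998024] [ 1.64633191e+02  9.19431432e-02 -9.51800093e+01] 343.26152008779275
```

View pics/w1.png

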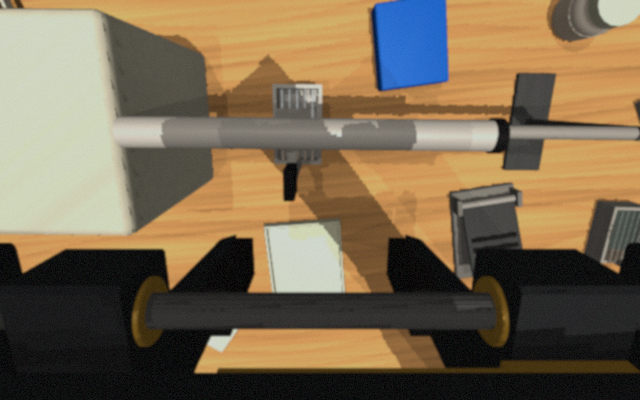

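```bash
cat >> h.py <<'E'
def ray(s,u,v,z):
    d=Rot(s['orientation'])@np.array([(u-s['cx'])/s['fx'],(v-s['cy'])/s['fy'],1.]); o=np.array(s['origin'])
    return o+d*(z-o[2])/d[2]
E
python3 - <<'E'
from h import *
s=np.load('pics/wrist.npy',allow_pickle=True).item(); w=cloud(s); f=s['frame'].astype(int)
v,u=np.mgrid[0:400,0:640]; z=w[...,2]
B=lambda a,b,c,d:(u>=a)&(u<b)&(v>=c)&(v<d)
m=B(275,310,158,205)&(f.sum(2)<120)
print('dark',m.sum(),[ (r, u[m&(v==r)].min(),u[m&(v==r)].max(),np.nanmedian(z[m&(v==r)]).round()) for r in range(158,205) if (m&(v==r)).any()])
# duct edges per column -> axis
for c in (180,240,340,400,450,480):
    col=f[100:170,c].sum(1); k=np.where(z[100:170,c]>200)[0]+100; print('duct',c,k.min(),k.max(),ray(s,c,(k.min()+k.max())/2,217).round(1))
for c in (540,580,620):
    k=np.where((z[110:150,c]>160)&(z[110:150,c]<200))[0]+110; print('rail',c,k.min(),k.max(),ray(s,c,(k.min()+k.max())/2,175).round(1))
print('mouth',ray(s,507,134,217))
m=B(268,325,82,170)&(z>85)&(z<125); p=w[m]; print('bask',p.min(0),p.max(0),np.median(p,0))
for q in ((275,86),(321,86),(275,163),(321,163)): print(ray(s,*q,113).round(1))
for q in ((262,222),(340,220),(345,290),(271,290)): print('tray',ray(s,*q,14).round(1))
for q in ((450,193),(520,183),(457,276),(525,265)): print('tread',ray(s,*q,30).round(1),w[q[1],q[0]])
E
```

```text
dark 407 [(164, np.int64(287), np.int64(296), np.float64(197.0)), (165, np.int64(287), np.int64(296), np.float64(201.0)), (166, np.int64(286), np.int64(296), np.float64(207.0)), (167, np.int64(286), np.int64(296), np.float64(211.0)), (168, np.int64(285), np.int64(296), np.float64(216.0)), (169, np.int64(284), np.int64(296), np.float64(220.0)), (170, np.int64(284), np.int64(296), np.float64(222.0)), (171, np.int64(284), np.int64(297), np.float64(223.0)), (172, np.int64(284), np.int64(297), np.float64(223.0)), (173, np.int64(284), np.int64(296), np.float64(222.0)), (174, np.int64(284), np.int64(296), np.float64(223.0)), (175, np.int64(284), np.int64(296), np.float64(222.0)), (176, np.int64(284), np.int64(296), np.float64(223.0)), (177, np.int64(284), np.int64(296), np.float64(223.0)), (178, np.int64(284), np.int64(296), np.float64(222.0)), (179, np.int64(284), np.int64(295), np.float64(223.0)), (180, np.int64(284), np.int64(295), np.float64(223.0)), (181, np.int64(284), np.int64(295), np.float64(223.0)), (182, np.int64(284), np.int64(295), np.float64(222.0)), (183, np.int64(285), np.in
[... 1181 characters left out ...]
. ]
rail 580 127 139 [635.9 -19.2 175. ]
rail 620 127 140 [632.3 -54.7 175. ]
mouth [646.42606204  67.4037408  217.        ]
bask [617.37749856 205.24590609  85.00306832] [705.08923547 264.45651636 124.49139192] [686.50529013 232.46712682 107.06847977]
[703.6 253.7 113. ]
[699.3 206.4 113. ]
[624.  263.7 113. ]
[619.5 213.6 113. ]
tray [524.5 308.1  14. ]
tray [517.4 195.1  14. ]
tray [403.5 195.9  14. ]
tray [413.7 309.2  14. ]
tread [548.4  42.6  30. ] [540.48298057  32.75587134   2.90876049]
tread [554.  -51.8  30. ] [545.34841283 -69.4070486   -0.73139086]
tread [421.2  31.2  30. ] [619.74609189 166.10451508 376.85346373]
tread [430.1 -66.8  30. ] [643.79059069 166.73106055 416.50343927]
```

Run:
```python
from h import *
s=np.load('pics/wrist.npy',allow_pickle=True).item()
for q in ((290,172),(289,199)): print(ray(s,*q,223))
p=(ray(s,290.5,170,223)+ray(s,288.7,199,223))/2; print(p)
goto(p[0],p[1],300,-5.75)
```

```text
[633.03238154 236.60798242 223.        ]
[611.48734961 239.86624278 223.        ]
[623.03553791 238.07326862 223.        ]
pos [615.  213.1 359. ] rot [ 1.7991e+02  5.0000e-02 -5.2800e+00] w 0.699 t 2.5 -> t(cm) [ 0.58 -2.57  5.9 ] w [0.001 0.001 0.008]
```

Call:
{"method": "servo_tool", "body": {"plan": [[0.3,0.7,-2.5,5,0,0,0.009],[0.3,0.7,-2.5,9,0,0,0.009],[0.3,0.7,-2.5,12,0,0,0.009],[0.3,0.7,-2.5,14,0,0,0.009],[0.3,0.7,-2.5,15.2,0,0,0.009],[0.3,0.7,-2.5,15.2,0,0,0.009],[1,0.7,-2.5,15.2,0,0,0.009],[1,0.7,-2.5,15.2,0,0,0.009],[1,0.7,-2.5,15.2,0,0,0.009],[1,0.7,-2.5,15.2,0,0,0.009],[1,0.7,-2.5,15.2,0,0,0.009],[1,0.7,-2.5,15.2,0,0,0.009]], "squeeze": 30}}

```text
clock: 3.75
position: [624.4, 238.8, 207.8]
tcp_rot: [-180.0, -0.0, -5.7]
wrist_force: [0.9, 0.5, -0.2]
grip_width: 0.182
finger_force: 0.0
```

Run:
```python
from h import *
st=readout.state(); print(st['wrist_force'],st['finger_force'],st['wrist_torque'])
goto(607.4,31,212,-5.75)
```

```text
[ 0.91349114  0.4701322  -0.20655262] 0.0 [0.05248857 0.0234888  0.01935532]
pos [624.4 238.8 207.8] rot [-1.80e+02 -1.00e-02 -5.73e+00] w 0.182 t 3.8 -> t(cm) [ 0.38 20.85 -0.42] w [-0. -0.  0.]
```

Call:
{"method": "servo_tool", "body": {"plan": [[1,0,0,0,0,0,0],[1,0,0,0,0,0,0],[1,0,0,0,0,0,0],[1,0,0,-0.2,0,0,0],[1,0,0,-0.4,0,0,0],[1,0,2,-0.4,0,0,0],[1,0,5,-0.4,0,0,0]]}}

```text
clock: 4.45
position: [618.7, 191.0, 211.7]
tcp_rot: [-179.9, 0.0, -5.5]
wrist_force: [0.8, -0.7, -2.8]
grip_width: 0.096
finger_force: 30.0
```

Run:
```python
from h import *
st=readout.state(); print(st['wrist_force'],st['finger_force'],st['wrist_torque'])
goto(607.4,31,212,-5.75)
```

```text
[ 0.75503028 -0.6767474  -2.75251576] 30.001001399941742 [0.05325397 0.09658681 0.0028975 ]
pos [618.7 191.  211.7] rot [-1.799e+02  2.000e-02 -5.530e+00] w 0.096 t 4.5 -> t(cm) [ 0.41 16.03 -0.06] w [-0.002  0.     0.004]
```

Call:
{"method": "servo_tool", "body": {"plan": [[1,0,3,0,0,0,0],[1,0,7,0,0,0,0],[1,0,11,0,0,0,0],[1,0,15,0,0,0,0],[1,0,18.7,0,0,0,0],[1,0,18.7,0,0,0,0],[1,0,18.7,-1.5,0,0,0],[1,0,18.7,-3,0,0,0],[1,0,18.7,-3,0,0,0],[1,-4,18.7,-3,0,0,0],[1,-8,18.7,-3,0,0,0],[1,-9,18.7,-3,0,0,0]]}}

```text
clock: 5.65
position: [507.2, 13.5, 241.5]
tcp_rot: [179.9, 0.2, -5.5]
wrist_force: [-0.1, 0.0, -2.2]
grip_width: 0.098
finger_force: 30.0
```

Run:
```python
from h import *
st=readout.state(); print(st['wrist_force'],st['finger_force'],st['wrist_torque'])
x,y=np.array([445,251])-40*np.array([.998,-.063])
goto(x,y,250,-3.6)
```

```text
[-0.13063724  0.03810309 -2.20001505] 29.999579577706754 [0.00967966 0.20148143 0.04069606]
pos [507.2  13.5 241.5] rot [179.94   0.18  -5.55] w 0.098 t 5.7 -> t(cm) [-12.49 -22.9   -0.83] w [ 0.001  0.003 -0.034]
```

Call:
{"method": "servo_tool", "body": {"plan": [[1,-4,-4,0,0,0,0],[1,-8,-9,0,0,0,0],[1,-11,-14,0,0,0,0],[1,-12.5,-19,0,0,0,-0.034],[1,-12.5,-22.9,0,0,0,-0.034],[1,-12.5,-22.9,3,0,0,-0.034],[1,-12.5,-22.9,6,0,0,-0.034],[1,-12.5,-22.9,9,0,0,-0.034],[1,-12.5,-22.9,9.8,0,0,-0.034],[1,-12.5,-22.9,10.2,0,0,-0.034],[1,-12.5,-22.9,10.2,0,0,-0.034]]}}

```text
clock: 6.75
position: [410.2, 252.9, 140.4]
tcp_rot: [-180.0, -0.1, -3.8]
wrist_force: [-0.5, -0.5, -1.3]
grip_width: 0.099
finger_force: 30.0
```

Run:
```python
from h import *
st=readout.state(); print(st['wrist_force'],st['finger_force'],st['wrist_torque'])
goto(405,253.5,134.5,-3.6)
```

```text
[-0.48438997 -0.53464421 -1.28952147] 29.99946731608361 [-0.02143659  0.12561246  0.00883532]
pos [410.2 252.9 140.4] rot [-1.7995e+02 -5.0000e-02 -3.7800e+00] w 0.099 t 6.8 -> t(cm) [-0.52 -0.02  0.59] w [-0.001 -0.001 -0.003]
```

Call:
{"method": "servo_tool", "body": {"plan": [[1,0,0,0.3,0,0,0],[1,0,0,0.5,0,0,0],[1,0,0,0.6,0,0,0],[1,0,0,0.65,0,0,0],[1,0,0,0.65,0,0,0]]}}

```text
clock: 7.25
position: [410.0, 252.6, 134.6]
tcp_rot: [180.0, -0.1, -3.8]
wrist_force: [-4.2, -2.6, 12.4]
grip_width: 0.1
finger_force: 30.0
```

Run:
```python
from h import *
st=readout.state(); print(st['wrist_force'],st['finger_force'],st['wrist_torque'])
goto(405,253.5,134.5,-3.6)
```

```text
[-4.21931438 -2.6493064  12.4016212 ] 29.99976184219122 [-0.50714126  0.76720689  0.02291378]
pos [410.  252.6 134.6] rot [ 1.80e+02 -8.00e-02 -3.79e+00] w 0.1 t 7.2 -> t(cm) [-0.51 -0.06  0.01] w [ 0.    -0.001 -0.003]
```

Contact at the right height. Release, rise, and move to view it and the wet carriers.

Call:
{"method": "servo_tool", "body": {"plan": [[0.8,0,0,-0.05,0,0,0],[0.7,0,0,-0.05,0,0,0],[0.6,0,0,-0.05,0,0,0],[0.5,0,0,-0.05,0,0,0],[0.5,0,0,-0.05,0,0,0],[0.5,0,0,-2,0,0,0],[0.5,0,0,-5,0,0,0],[0.5,0,0,-10,0,0,0],[0.5,0,0,-15,0,0,0],[0.5,0,0,-20,0,0,0],[0.5,0,0,-22,0,0,0],[0.5,0,0,-22,0,0,0]]}}

```text
clock: 8.45
position: [411.0, 253.3, 356.4]
tcp_rot: [-179.8, -0.3, -3.8]
wrist_force: [0.5, 0.8, -1.1]
grip_width: 0.498
finger_force: 0.0
```

Run:
```python
from h import *
goto(590,-280,330,20)
s=snap('wrist','w2.png'); w=cloud(s); z=w[...,2]
s2=snap('top','t2.png');
```

```text
pos [411.  253.3 356.4] rot [-179.82   -0.32   -3.81] w 0.498 t 8.4 -> t(cm) [21.39 52.03  2.6 ] w [-0.002 -0.006 -0.415]
```

View pics/w2.png

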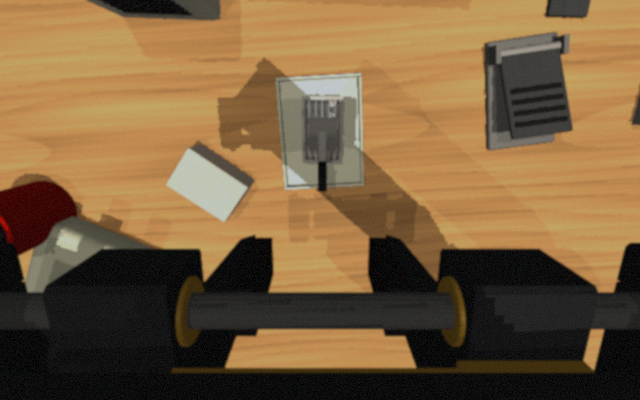

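Call:
{"method": "servo_tool", "body": {"plan": [[0.5,10,10,-1,0,0,-0.066],[0.5,11.1,53.9,-1,0,0,-0.066],[0.5,11.1,53.9,-1,0,0,-0.066],[0.5,11.1,53.9,-1,0,0,-0.066],[0.5,11.1,53.9,-1,0,0,-0.066],[0.5,11.1,53.9,-1,0,0,-0.066],[0.5,11.1,53.9,-1,0,0,-0.066],[0.5,11.1,53.9,-1,0,0,-0.066],[0.5,11.1,53.9,-1,0,0,-0.066],[0.5,11.1,53.9,-1,0,0,-0.066],[0.5,11.1,53.9,-1,0,0,-0.066],[0.5,11.1,53.9,-1,0,0,-0.066]]}}

```text
clock: 9.75
position: [482.4, -299.3, 360.2]
tcp_rot: [179.9, 0.3, -0.5]
wrist_force: [0.4, 0.4, 0.3]
grip_width: 0.497
finger_force: 0.0
```

Call:
{"method": "servo_tool", "body": {"plan": [[0.5,0,0,0,0,0,0],[0.5,0,0,0,0,0,0]]}}

```text
clock: 9.95
position: [484.7, -291.0, 361.8]
tcp_rot: [-179.9, 0.1, 0.1]
wrist_force: [0.8, -0.1, 0.5]
grip_width: 0.499
finger_force: 0.0
```

Run:
```python
from h import *
goto(485,-290,360,0)
s=snap('wrist','w3.png')
```

```text
pos [ 484.7 -291.   361.8] rot [-1.7988e+02  1.2000e-01  9.0000e-02] w 0.499 t 9.9 -> t(cm) [ 0.03 -0.1   0.18] w [-0.002  0.002  0.002]
```

View pics/w3.png

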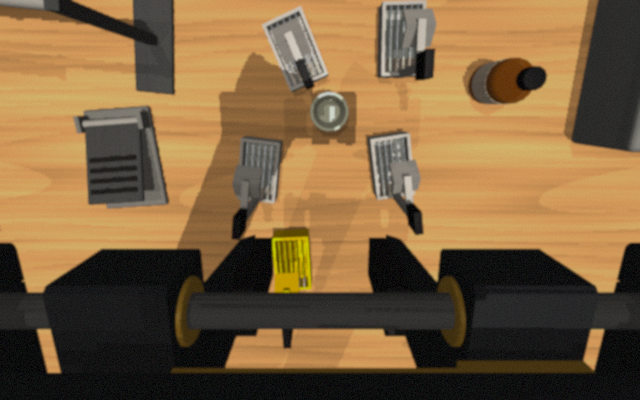

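```bash
cat >> h.py <<'E'
def tabs(s):
    w=cloud(s); z=w[...,2]; dark=s['frame'].astype(int).sum(2)<130
    n,L,st,c=cv2.connectedComponentsWithStats((dark&(z>136)&(z<154)).astype('uint8'))
    out=[]
    for i in range(1,n):
        if st[i,4]<25: continue
        p=np.median(w[L==i],0); q=w[L==i][:,:2]
        if st[i,1]+st[i,3]>238: continue
        # edges of top face by rays at z=146
        vv,uu=np.where(L==i); P=np.array([ray(s,a,b,146)[:2] for a,b in zip(uu,vv)],'float32')
        r=cv2.minAreaRect(P)
        # basket rim/slides within 90 mm
        d=np.hypot(w[...,0]-p[0],w[...,1]-p[1]); m=(z>26)&(z<46)&(d<95)
        nb,Lb,sb,_=cv2.connectedComponentsWithStats(cv2.morphologyEx(m.astype('uint8'),cv2.MORPH_CLOSE,np.ones((7,7))))
        k=1+np.argmax(sb[1:,4]); rb=cv2.minAreaRect(w[(Lb==k)&m][:,:2].astype('float32'))
        (bx,by),(a,b),g=rb; g=g if a>b else g+90; g=(g+90)%180-90
        col=np.median(s['frame'][(Lb==k)&m],0)
        print('tab px',c[i].round(),'xy',np.round(r[0],1),'sz',np.round(r[1]),'z',p[2].round(),'basket',np.round((bx,by),1),np.round((a,b)),'yaw',round(g,1),'dist',np.hypot(bx-r[0][0],by-r[0][1]).round(1),'dir',np.degrees(np.arctan2(by-r[0][1],bx-r[0][0])).round(1),col)
E
python3 - <<'E'
from h import *
tabs(np.load('pics/wrist.npy',allow_pickle=True).item())
E
```

```text
tab px [87. 15.] xy [629.  -78.4] sz [16. 12.] z 146.0 basket [627.2 -75.8] [ 8. 17.] yaw -49.8 dist 3.2 dir 124.1 [27. 26. 25.]
tab px [427.  64.] xy [ 587.7 -389.1] sz [24.  9.] z 145.0 basket [ 627.2 -389.5] [86. 52.] yaw 0.2 dist 39.5 dir -0.7 [138. 134. 126.]
tab px [308.  83.] xy [ 570.9 -278.1] sz [8. 7.] z 146.0 basket [ 616.  -258.6] [84. 52.] yaw 23.5 dist 49.1 dir 23.5 [177. 170. 155.]
tab px [416. 221.] xy [ 432.9 -390.9] sz [26.  9.] z 145.0 basket [ 468.8 -387.4] [85. 52.] yaw 8.9 dist 36.0 dir 5.6 [153.  146.5 136. ]
```

Call:
{"method": "servo_tool", "body": {"plan": [[0.5,5,5,2,0,0,0],[0.5,10.3,9.8,6,0,0,0],[0.5,10.3,9.8,10,0,0,0],[0.5,10.3,9.8,15,0,0,0],[0.5,10.3,9.8,19,0,0,0],[0.5,10.3,9.8,21.5,0,0,0],[0.5,10.3,9.8,23.1,0,0,0],[0.5,10.3,9.8,23.1,0,0,0],[0.5,10.3,9.8,23.1,0,0,0],[1,10.3,9.8,23.1,0,0,0],[1,10.3,9.8,23.1,0,0,0],[1,10.3,9.8,23.1,0,0,0]]}}

```text
clock: 11.2
position: [588.4, -391.3, 133.8]
tcp_rot: [179.9, -0.1, -0.0]
wrist_force: [0.2, 1.1, -0.2]
grip_width: 0.252
finger_force: 0.0
```

Call:
{"method": "servo_tool", "body": {"plan": [[1,0,0,0,0,0,0],[1,0,0,0,0,0,0],[1,0,0,0,0,0,0],[1,0,0,0,0,0,0],[1,0,0,0,0,0,0]]}}

```text
clock: 11.7
position: [587.8, -391.3, 132.5]
tcp_rot: [180.0, -0.0, -0.0]
wrist_force: [-0.8, -0.7, 3.9]
grip_width: 0.098
finger_force: 29.9
```

Run:
```python
from h import *
ex=np.array([.995,-.1]);ey=np.array([.1,.995]);m=np.array([644.8,67.5])
p=m-70*ey-40*ex; print(p, p-90*ex)
p=p-90*ex
goto(p[0],p[1],245,-5.75)
```

```text
[598.     1.85] [508.45  10.85]
pos [ 587.8 -391.3  132.5] rot [ 1.7997e+02 -1.0000e-02 -2.0000e-02] w 0.098 t 11.7 -> t(cm) [ -7.95 -40.2  -11.27] w [ 0.  -0.   0.1]
```

Call:
{"method": "servo_tool", "body": {"plan": [[1,0,0,-3,0,0,0],[1,0,0,-8,0,0,0],[1,0,0,-13,0,0,0],[1,0,0,-16,0,0,0],[1,-2,-4,-16,0,0,0],[1,-4,-8.5,-16,0,0,0],[1,-6,-13,-16,0,0,0],[1,-8,-17.5,-16,0,0,0.05],[1,-8,-22,-16,0,0,0.1],[1,-8,-26.5,-16,0,0,0.1],[1,-8,-31,-16,0,0,0.1],[1,-8,-35,-16,0,0,0.1]]}}

```text
clock: 12.9
position: [506.9, -38.3, 291.8]
tcp_rot: [-180.0, 0.1, -5.7]
wrist_force: [0.6, -0.4, -1.8]
grip_width: 0.102
finger_force: 30.0
```

Call:
{"method": "servo_tool", "body": {"plan": [[1,-0.2,-3,0,0,0,0],[1,-0.5,-5.2,1,0,0,0],[1,-0.5,-5.2,4,0,0,0],[1,-0.5,-5.2,4.9,0,0,0],[1,-0.5,-5.2,4.9,0,0,0],[1,-0.5,-5.2,4.9,0,0,0]]}}

```text
clock: 13.5
position: [508.3, 10.7, 243.7]
tcp_rot: [180.0, -0.0, -5.8]
wrist_force: [0.5, 0.1, -0.8]
grip_width: 0.097
finger_force: 30.0
```

Run:
```python
from h import *
print(readout.state()['wrist_force'])
goto(508.5,10.9,243.5,-5.75); goto(598,1.9,243.5,-5.75)
```

```text
[ 0.45711113  0.13791819 -0.79470008]
pos [508.3  10.7 243.7] rot [ 1.7999e+02 -1.0000e-02 -5.8100e+00] w 0.097 t 13.5 -> t(cm) [ 0.02 -0.02  0.02] w [ 0.    -0.    -0.001]
pos [508.3  10.7 243.7] rot [ 1.7999e+02 -1.0000e-02 -5.8100e+00] w 0.097 t 13.5 -> t(cm) [ 9.01 -0.03  0.02] w [ 0.    -0.    -0.001]
```

Call:
{"method": "servo_tool", "body": {"plan": [[1,3,0,0,0,0,0],[1,6,0,0,0,0,0],[1,8.5,0,0,0,0,0],[1,9,0,0,0,0,0],[1,9,0,0,0,0,0],[1,9,0,1.5,0,0,0],[1,9,0,3,0,0,0],[1,9,0,3,0,0,0],[1,9,0,3,0,0,0]]}}

```text
clock: 14.4
position: [596.6, 2.3, 212.5]
tcp_rot: [180.0, 0.1, -5.7]
wrist_force: [-0.2, 0.1, -1.5]
grip_width: 0.104
finger_force: 30.0
```

Run:
```python
from h import *
st=readout.state(); print(st['wrist_force'],st['wrist_torque'],st['position'])
s=snap('scene'); cv2.imwrite('pics/s3.png',cv2.cvtColor(cv2.resize(s['frame'][100:280,260:540],None,fx=2.5,fy=2.5),cv2.COLOR_RGB2BGR))
```

```text
[-0.1776327   0.13501907 -1.52783441] [ 0.00447858  0.14370592 -0.02700181] [596.57940781   2.33003818 212.4740813 ]
```

View pics/s3.png

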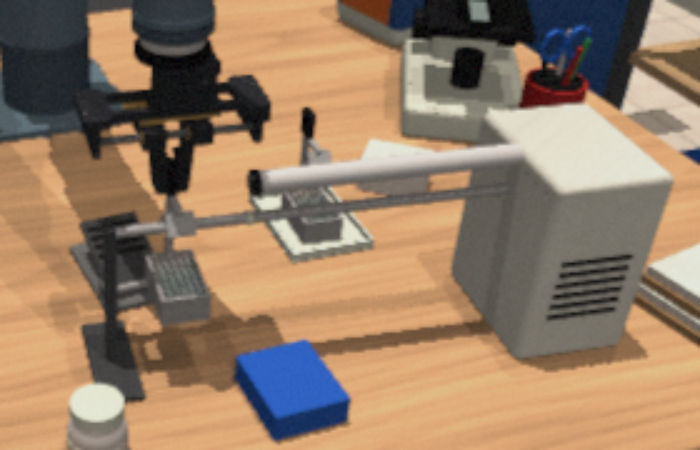

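Call:
{"method": "servo_tool", "body": {"plan": [[1,0.1,-2,0,0,0,0],[1,0.1,-5,0,0,0,0],[1,0.1,-9,0,0,0,0],[1,0.1,-13,0,0,0,0],[1,0.1,-17,0,0,0,0],[1,0.1,-21,0,0,0,0],[1,0.1,-25,0,0,0,0],[1,0.1,-27.5,0,0,0,0],[1,0.1,-28,0,0,0,0],[1,0.1,-28,0.2,0,0,0],[1,0.1,-28,0.4,0,0,0],[1,0.1,-28,0.4,0,0,0]]}}

```text
clock: 15.65
position: [626.5, 280.0, 210.2]
tcp_rot: [-180.0, 0.0, -5.8]
wrist_force: [-2.8, 2.0, 2.9]
grip_width: 0.101
finger_force: 30.0
```

Run:
```python
from h import *
st=readout.state(); print(st['wrist_force'],st['wrist_torque'])
goto(626,281,208.5,-5.75)
```

```text
[-2.75043422  2.0183989   2.92160095] [0.44527793 0.69364038 0.07705744]
pos [626.5 280.  210.2] rot [-1.7997e+02  1.0000e-02 -5.8100e+00] w 0.101 t 15.7 -> t(cm) [-0.06 -0.09  0.17] w [-0.     0.    -0.001]
```

Call:
{"method": "servo_tool", "body": {"plan": [[0.9,0,0,0,0,0,0],[0.8,0,0,0,0,0,0],[0.7,0,0,0,0,0,0],[0.6,0,0,0,0,0,0],[0.6,0,0,0,0,0,0],[0.6,0,0,-1,0,0,0],[0.6,0,0,-3,0,0,0],[0.6,0,0,-6,0,0,0],[0.6,0,0,-10,0,0,0],[0.5,0,0,-15,0,0,0]]}}

```text
clock: 16.65
position: [625.8, 280.3, 359.9]
tcp_rot: [179.9, 0.1, -5.7]
wrist_force: [1.0, 0.2, -0.1]
grip_width: 0.472
finger_force: 0.0
```

Call:
{"method": "servo_tool", "body": {"plan": [[0.5,-8.3,58.1,0,0,0,-0.1],[0.5,-8.3,58.1,0,0,0,-0.1],[0.5,-8.3,58.1,0,0,0,-0.1],[0.5,-8.3,58.1,0,0,0,-0.1],[0.5,-8.3,58.1,0,0,0,-0.1],[0.5,-8.3,58.1,0,0,0,-0.1],[0.5,-8.3,58.1,0,0,0,-0.1],[0.5,-8.3,58.1,0,0,0,-0.1],[0.5,-8.3,58.1,0,0,0,-0.1],[0.5,-8.3,58.1,0,0,0,-0.1],[0.5,-8.3,58.1,0,0,0,-0.1],[0.5,-8.3,58.1,0,0,0,-0.1]]}}

```text
clock: 17.85
position: [484.5, -292.5, 360.2]
tcp_rot: [179.9, -0.0, -0.2]
wrist_force: [0.5, 0.1, -0.4]
grip_width: 0.5
finger_force: 0.0
```

Call:
{"method": "servo_tool", "body": {"plan": [[0.5,0,0,0,0,0,0],[0.5,0,0,0,0,0,0],[0.5,0,0,0,0,0,0]]}}

```text
clock: 18.15
position: [486.7, -287.2, 359.6]
tcp_rot: [-180.0, -0.0, 0.1]
wrist_force: [0.1, -0.4, 0.6]
grip_width: 0.5
finger_force: 0.0
```

```bash
cat >> h.py <<'E'
def hung():
    s=snap('scene'); t=snap('top')
    cv2.imwrite('pics/hung.png',cv2.cvtColor(cv2.resize(s['frame'][100:280,260:540],None,fx=2.5,fy=2.5),cv2.COLOR_RGB2BGR))
    w=cloud(t); z=w[...,2]; v,u=np.mgrid[0:400,0:640]
    for zz in ((88,120),):
        m=(z>zz[0])&(z<zz[1])&(u>205)&(u<340)&(v>145)&(v<195); n,L,st,c=cv2.connectedComponentsWithStats(m.astype('uint8'))
        for i in range(1,n):
            if st[i,4]>15: print('hung blob',st[i],w[L==i].mean(0).round())
E
python3 - <<'E'
from h import *
s=snap('wrist'); tabs(s); hung(); goto(485,-290,360,0)
E
```

```text
tab px [90. 18.] xy [629.3 -77.2] sz [17. 12.] z 145.0 basket [627.4 -76.1] [ 8. 16.] yaw -48.0 dist 2.2 dir 149.9 [26. 25. 25.]
tab px [311.  85.] xy [ 571.8 -277.4] sz [9. 6.] z 146.0 basket [ 616.  -258.5] [84. 52.] yaw 23.5 dist 48.0 dir 23.1 [177.  169.5 154. ]
tab px [420. 224.] xy [ 433.  -390.8] sz [26.  9.] z 145.0 basket [ 468.4 -387.6] [86. 53.] yaw 9.1 dist 35.5 dir 5.3 [150. 145. 134.]
hung blob [211 146   4  16  38] [726. 353. 105.]
hung blob [228 158  16   6  66] [700. 270. 104.]
hung blob [206 169   7  23  55] [627. 363. 104.]
hung blob [234 171   9  11  75] [641. 262. 104.]
pos [ 486.6 -287.4  359.4] rot [-1.7998e+02 -2.0000e-02  1.4000e-01] w 0.5 t 18.3 -> t(cm) [-0.16  0.26 -0.06] w [-0.    -0.     0.003]
```

View pics/hung.png

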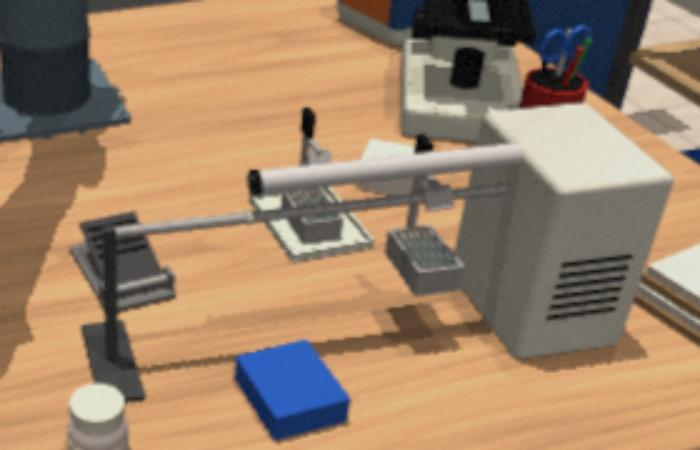

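Call:
{"method": "servo_tool", "body": {"plan": [[0.5,5,-1,2,0,0,-0.14],[0.5,9.3,-1.3,6,0,0,-0.28],[0.5,9.3,-1.3,10,0,0,-0.41],[0.5,9.3,-1.3,15,0,0,-0.41],[0.5,9.3,-1.3,19,0,0,-0.41],[0.5,9.3,-1.3,21.5,0,0,-0.41],[0.5,9.3,-1.3,22.8,0,0,-0.41],[0.5,9.3,-1.3,22.8,0,0,-0.41],[0.5,9.3,-1.3,22.8,0,0,-0.41],[1,9.3,-1.3,22.8,0,0,-0.41],[1,9.3,-1.3,22.8,0,0,-0.41],[1,9.3,-1.3,22.8,0,0,-0.41]]}}

```text
clock: 19.5
position: [579.4, -276.3, 132.2]
tcp_rot: [179.9, -0.1, 23.5]
wrist_force: [-1.1, 0.3, -0.2]
grip_width: 0.252
finger_force: 0.0
```

Call:
{"method": "servo_tool", "body": {"plan": [[1,0,0,0,0,0,0],[1,0,0,0,0,0,0],[1,0,0,0,0,0,0],[1,0,0,0,0,0,0],[1,0,0,0,0,0,0]]}}

```text
clock: 20.0
position: [579.0, -276.0, 131.5]
tcp_rot: [180.0, -0.0, 23.5]
wrist_force: [-2.3, 0.9, 4.5]
grip_width: 0.098
finger_force: 30.0
```

Run:
```python
from h import *
goto(508.5,10.9,243.5,-5.75)
```

```text
pos [ 579.  -276.   131.5] rot [180.    -0.    23.48] w 0.098 t 20.0 -> t(cm) [  4.97 -29.12 -11.2 ] w [ 0.   -0.    0.51]
```

Call:
{"method": "servo_tool", "body": {"plan": [[1,0,0,-3,0,0,0],[1,0,0,-8,0,0,0],[1,0,0,-13,0,0,0],[1,0,0,-16,0,0,0],[1,1,-4,-16,0,0,0.1],[1,2,-8.5,-16,0,0,0.2],[1,3,-13,-16,0,0,0.3],[1,4,-17.5,-16,0,0,0.4],[1,5,-22,-16,0,0,0.51],[1,5,-26.5,-16,0,0,0.51],[1,5,-29.1,-16,0,0,0.51],[1,5,-29.1,-13,0,0,0.51]]}}

```text
clock: 21.2
position: [509.7, 15.8, 263.7]
tcp_rot: [-179.8, -0.3, -5.4]
wrist_force: [1.4, 0.2, -2.0]
grip_width: 0.102
finger_force: 30.0
```

Call:
{"method": "servo_tool", "body": {"plan": [[1,0,0,1.8,0,0,0],[1,0,0,1.8,0,0,0],[1,0,0,1.8,0,0,0]]}}

```text
clock: 21.5
position: [508.7, 10.7, 243.2]
tcp_rot: [180.0, 0.0, -5.8]
wrist_force: [-0.1, -0.7, -1.4]
grip_width: 0.101
finger_force: 30.0
```

Run:
```python
from h import *
print(readout.state()['wrist_force'])
goto(508.5,10.9,243.5,-5.75)
```

```text
[-0.11998932 -0.74339892 -1.44554923]
pos [508.7  10.7 243.2] rot [ 1.80e+02  4.00e-02 -5.75e+00] w 0.101 t 21.5 -> t(cm) [-0.03 -0.02 -0.03] w [ 0.     0.001 -0.   ]
```

Call:
{"method": "servo_tool", "body": {"plan": [[1,3,0,0,0,0,0],[1,6,0,0,0,0,0],[1,8.5,0,0,0,0,0],[1,9,0,0,0,0,0],[1,9,0,0,0,0,0],[1,9,0,1.5,0,0,0],[1,9,0,3,0,0,0],[1,9,0,3,0,0,0],[1,9,0,3,0,0,0]]}}

```text
clock: 22.4
position: [597.5, 1.9, 212.5]
tcp_rot: [180.0, 0.1, -5.7]
wrist_force: [0.2, -0.9, -1.7]
grip_width: 0.102
finger_force: 30.0
```

Call:
{"method": "servo_tool", "body": {"plan": [[1,0,-2,0,0,0,0],[1,0,-5,0,0,0,0],[1,0,-9,0,0,0,0],[1,0,-13,0,0,0,0],[1,0,-17,0,0,0,0],[1,0,-20.5,0,0,0,0],[1,0,-22.5,0,0,0,0],[1,0,-22.5,0,0,0,0],[1,0,-22.5,0.2,0,0,0],[1,0,-22.5,0.4,0,0,0],[1,0,-22.5,0.4,0,0,0]]}}

```text
clock: 23.5
position: [620.5, 225.0, 211.1]
tcp_rot: [-179.9, 0.0, -5.8]
wrist_force: [-7.1, 2.9, 9.2]
grip_width: 0.101
finger_force: 30.0
```

Run:
```python
from h import *
st=readout.state(); print(st['wrist_force'],st['wrist_torque'])
goto(485,-290,360,0)
```

```text
[-7.1262532   2.87891723  9.24159944] [0.73119867 1.37640905 0.06728299]
pos [620.5 225.  211.1] rot [-1.7993e+02  2.0000e-02 -5.8300e+00] w 0.101 t 23.5 -> t(cm) [ -8.26  52.59 -14.95] w [-0.001  0.    -0.102]
```

Call:
{"method": "servo_tool", "body": {"plan": [[1,0,0,-0.1,0,0,0],[0.9,0,0,-0.1,0,0,0],[0.8,0,0,-0.1,0,0,0],[0.7,0,0,-0.1,0,0,0],[0.6,0,0,-0.1,0,0,0],[0.6,0,0,-0.1,0,0,0],[0.6,0,0,-1,0,0,0],[0.6,0,0,-3,0,0,0],[0.6,0,0,-6,0,0,0],[0.6,0,0,-10,0,0,0],[0.5,0,0,-15,0,0,0]]}}

```text
clock: 24.6
position: [620.0, 225.3, 359.8]
tcp_rot: [179.9, 0.1, -5.7]
wrist_force: [1.6, 0.4, -0.2]
grip_width: 0.463
finger_force: 0.0
```

Call:
{"method": "servo_tool", "body": {"plan": [[0.5,-8.3,52.6,0,0,0,-0.1],[0.5,-8.3,52.6,0,0,0,-0.1],[0.5,-8.3,52.6,0,0,0,-0.1],[0.5,-8.3,52.6,0,0,0,-0.1],[0.5,-8.3,52.6,0,0,0,-0.1],[0.5,-8.3,52.6,0,0,0,-0.1],[0.5,-8.3,52.6,0,0,0,-0.1],[0.5,-8.3,52.6,0,0,0,-0.1],[0.5,-8.3,52.6,0,0,0,-0.1],[0.5,-8.3,52.6,0,0,0,-0.1],[0.5,-8.3,52.6,0,0,0,-0.1],[0.5,-8.3,52.6,0,0,0,-0.1]]}}

```text
clock: 25.8
position: [483.1, -295.3, 359.8]
tcp_rot: [179.8, 0.0, -0.5]
wrist_force: [-0.0, 0.7, 0.3]
grip_width: 0.498
finger_force: 0.0
```

Call:
{"method": "servo_tool", "body": {"plan": [[0.5,0,0,0,0,0,0],[0.5,0,0,0,0,0,0],[0.5,0,0,0,0,0,0]]}}

```text
clock: 26.1
position: [486.5, -287.7, 359.5]
tcp_rot: [-180.0, -0.0, 0.2]
wrist_force: [-0.9, 0.1, 0.3]
grip_width: 0.503
finger_force: 0.0
```

Run:
```python
from h import *
s=snap('wrist','w4.png'); tabs(s); hung(); goto(485,-290,360,0)
w=cloud(s); m=(w[...,2]>26)&(w[...,2]<46)&(w[...,1]>-250)&(w[...,1]<-150)&(w[...,0]>400)&(w[...,0]<540); print('C basket',cv2.minAreaRect(w[m][:,:2].astype('float32')),m.sum())
m=(w[...,2]>140)&(w[...,2]<150)&(w[...,1]>-250)&(w[...,1]<-150)&(w[...,0]>380)&(w[...,0]<500); print('C tab',m.sum(),w[m].mean(0),cv2.minAreaRect(w[m][:,:2].astype('float32')))
```

```text
tab px [89. 17.] xy [629.  -77.9] sz [15. 12.] z 145.0 basket [627.2 -76.2] [ 9. 16.] yaw -48.5 dist 2.5 dir 138.2 [27. 26. 24.]
tab px [385. 212.] xy [ 445.2 -354.5] sz [26.  8.] z 145.0 basket [ 481.6 -350. ] [85. 52.] yaw 9.2 dist 36.7 dir 7.1 [150.  144.  132.5]
hung blob [211 146   4  16  33] [727. 353. 104.]
hung blob [228 158  31   8 132] [697. 241. 103.]
hung blob [206 169   7  23  54] [630. 363. 104.]
hung blob [233 171  11  12  80] [640. 263. 103.]
hung blob [247 172  11  12  69] [636. 210. 103.]
pos [ 486.1 -288.4  359.3] rot [-1.7999e+02 -1.0000e-02  9.0000e-02] w 0.498 t 26.2 -> t(cm) [-0.11  0.16 -0.07] w [-0.    -0.     0.002]
C basket ((462.86346435546875, -205.1095428466797), (52.109474182128906, 85.42433166503906), 83.06570434570312) 866
C tab 214 [ 425.82798958 -201.06966318  145.53279733] ((424.2571716308594, -200.59970092773438), (9.16948413848877, 26.153255462646484), 83.41220092773438)
```

View pics/hung.png

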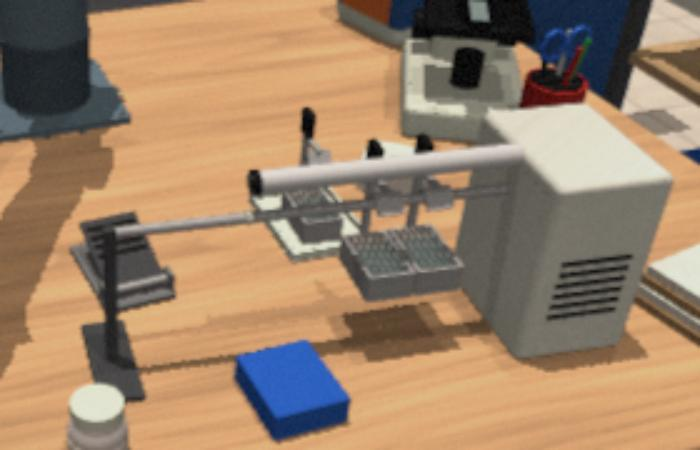

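Call:
{"method": "servo_tool", "body": {"plan": [[0.5,-4.1,4,2,0,0,-0.1],[0.5,-4.1,6.6,6,0,0,-0.16],[0.5,-4.1,6.6,10,0,0,-0.16],[0.5,-4.1,6.6,15,0,0,-0.16],[0.5,-4.1,6.6,19,0,0,-0.16],[0.5,-4.1,6.6,21.5,0,0,-0.16],[0.5,-4.1,6.6,22.8,0,0,-0.16],[0.5,-4.1,6.6,22.8,0,0,-0.16],[0.5,-4.1,6.6,22.8,0,0,-0.16],[1,-4.1,6.6,22.8,0,0,-0.16],[1,-4.1,6.6,22.8,0,0,-0.16],[1,-4.1,6.6,22.8,0,0,-0.16]]}}

```text
clock: 27.45
position: [445.1, -355.7, 132.1]
tcp_rot: [179.9, -0.1, 9.2]
wrist_force: [-0.2, -0.1, -1.0]
grip_width: 0.251
finger_force: 0.0
```

Call:
{"method": "servo_tool", "body": {"plan": [[1,0,0,0,0,0,0],[1,0,0,0,0,0,0],[1,0,0,0,0,0,0],[1,0,0,0,0,0,0],[1,0,0,0,0,0,0]]}}

```text
clock: 27.95
position: [444.6, -355.6, 131.3]
tcp_rot: [180.0, 0.0, 9.1]
wrist_force: [-0.5, -0.6, 2.9]
grip_width: 0.102
finger_force: 30.0
```

Run:
```python
from h import *
goto(508.5,10.9,243.5,-5.75)
```

```text
pos [ 444.6 -355.6  131.3] rot [1.7998e+02 1.0000e-02 9.1400e+00] w 0.102 t 27.9 -> t(cm) [ 12.13 -35.16 -11.23] w [0.   0.   0.26]
```

Call:
{"method": "servo_tool", "body": {"plan": [[1,0,0,-3,0,0,0],[1,0,0,-8,0,0,0],[1,0,0,-13,0,0,0],[1,0,0,-17,0,0,0],[1,2,-4,-17,0,0,0],[1,5,-8,-17,0,0,0.05],[1,8,-11.5,-17,0,0,0.1],[1,11,-15,-17,0,0,0.15],[1,12.1,-19.5,-17,0,0,0.2],[1,12.1,-24,-17,0,0,0.26],[1,12.1,-28.5,-17,0,0,0.26],[1,12.1,-33,-17,0,0,0.26]]}}

```text
clock: 29.15
position: [510.4, -8.3, 300.5]
tcp_rot: [180.0, 0.1, -5.7]
wrist_force: [1.2, 0.7, -2.6]
grip_width: 0.1
finger_force: 30.0
```

Call:
{"method": "servo_tool", "body": {"plan": [[1,-0.6,-2.1,2,0,0,0],[1,-0.6,-2.1,4,0,0,0],[1,-0.6,-2.1,5.8,0,0,0],[1,-0.6,-2.1,5.8,0,0,0],[1,-0.6,-2.1,5.8,0,0,0]]}}

```text
clock: 29.65
position: [507.4, 11.2, 243.1]
tcp_rot: [180.0, 0.1, -5.7]
wrist_force: [1.2, 0.3, -2.2]
grip_width: 0.1
finger_force: 30.0
```

Run:
```python
from h import *
print(readout.state()['wrist_force'])
goto(508.5,10.9,243.5,-5.75)
```

```text
[ 1.1560794   0.32927179 -2.20372885]
pos [507.4  11.2 243.1] rot [ 1.80e+02  7.00e-02 -5.74e+00] w 0.1 t 29.6 -> t(cm) [ 0.11  0.02 -0.04] w [0.    0.001 0.   ]
```

Call:
{"method": "servo_tool", "body": {"plan": [[1,3,0,0,0,0,0],[1,6,0,0,0,0,0],[1,8.5,0,0,0,0,0],[1,9.1,0,0,0,0,0],[1,9.1,0,0,0,0,0],[1,9.1,0,1.5,0,0,0],[1,9.1,0,3,0,0,0],[1,9.1,0,3,0,0,0],[1,9.1,0,3,0,0,0]]}}

```text
clock: 30.55
position: [597.1, 2.2, 212.4]
tcp_rot: [180.0, 0.1, -5.7]
wrist_force: [0.0, -0.4, -3.1]
grip_width: 0.099
finger_force: 30.0
```

Call:
{"method": "servo_tool", "body": {"plan": [[1,0,-2,0,0,0,0],[1,0,-5,0,0,0,0],[1,0,-9,0,0,0,0],[1,0,-13,0,0,0,0],[1,0,-16,0,0,0,0],[1,0,-17,0,0,0,0],[1,0,-17,0,0,0,0],[1,0,-17,0.2,0,0,0],[1,0,-17,0.3,0,0,0],[1,0,-17,0.3,0,0,0]]}}

```text
clock: 31.55
position: [615.3, 169.2, 209.9]
tcp_rot: [179.9, 0.0, -5.9]
wrist_force: [0.5, -0.6, -2.8]
grip_width: 0.096
finger_force: 30.0
```

Run:
```python
from h import *
st=readout.state(); print(st['wrist_force'],st['wrist_torque'])
goto(485,-290,360,0)
```

```text
[ 0.47010764 -0.62830544 -2.8037106 ] [0.06226691 0.12293027 0.0387199 ]
pos [615.3 169.2 209.9] rot [ 1.7994e+02  3.0000e-02 -5.8800e+00] w 0.096 t 31.6 -> t(cm) [ -8.27  47.03 -14.95] w [ 0.001  0.001 -0.103]
```

Call:
{"method": "servo_tool", "body": {"plan": [[1,0,0,0.1,0,0,0],[1,0,0,0.15,0,0,0],[1,0,0,0.15,0,0,0]]}}

```text
clock: 31.85
position: [615.9, 170.7, 209.0]
tcp_rot: [180.0, -0.1, -5.8]
wrist_force: [0.4, -1.3, -1.6]
grip_width: 0.095
finger_force: 30.0
```

Call:
{"method": "servo_tool", "body": {"plan": [[0.9,0,0,0,0,0,0],[0.8,0,0,0,0,0,0],[0.7,0,0,0,0,0,0],[0.6,0,0,0,0,0,0],[0.6,0,0,0,0,0,0],[0.6,0,0,-1,0,0,0],[0.6,0,0,-3,0,0,0],[0.6,0,0,-6,0,0,0],[0.6,0,0,-10,0,0,0],[0.5,0,0,-15,0,0,0]]}}

```text
clock: 32.85
position: [614.3, 171.0, 359.5]
tcp_rot: [179.9, 0.1, -5.7]
wrist_force: [0.1, 0.2, 0.7]
grip_width: 0.466
finger_force: 0.0
```

Call:
{"method": "servo_tool", "body": {"plan": [[0.5,-8.3,47,0,0,0,-0.1],[0.5,-8.3,47,0,0,0,-0.1],[0.5,-8.3,47,0,0,0,-0.1],[0.5,-8.3,47,0,0,0,-0.1],[0.5,-8.3,47,0,0,0,-0.1],[0.5,-8.3,47,0,0,0,-0.1],[0.5,-8.3,47,0,0,0,-0.1],[0.5,-8.3,47,0,0,0,-0.1],[0.5,-8.3,47,0,0,0,-0.1],[0.5,-8.3,47,0,0,0,-0.1],[0.5,-8.3,47,0,0,0,-0.1],[0.5,-8.3,47,0,0,0,-0.1]]}}

```text
clock: 34.05
position: [485.8, -288.0, 359.3]
tcp_rot: [-180.0, -0.0, -0.1]
wrist_force: [-0.2, 0.8, 1.3]
grip_width: 0.499
finger_force: 0.0
```

Call:
{"method": "servo_tool", "body": {"plan": [[0.5,0,0,0,0,0,0],[0.5,0,0,0,0,0,0],[0.5,0,0,0,0,0,0]]}}

```text
clock: 34.35
position: [486.3, -286.9, 358.9]
tcp_rot: [-180.0, -0.0, 0.1]
wrist_force: [-0.5, 0.2, -0.1]
grip_width: 0.499
finger_force: 0.0
```

Run:
```python
from h import *
s=snap('wrist','w5.png'); hung(); goto(485,-290,360,0)
w=cloud(s); m=(w[...,2]>26)&(w[...,2]<46)&(w[...,1]>-250)&(w[...,1]<-150)&(w[...,0]>400)&(w[...,0]<540); print('C basket',cv2.minAreaRect(w[m][:,:2].astype('float32')),m.sum())
m=(w[...,2]>140)&(w[...,2]<150)&(w[...,1]>-250)&(w[...,1]<-150)&(w[...,0]>380)&(w[...,0]<500); print('C tab',m.sum(),w[m].mean(0),cv2.minAreaRect(w[m][:,:2].astype('float32')))
```

```text
hung blob [211 146   4  16  33] [725. 353. 104.]
hung blob [228 158  46   9 188] [694. 214. 103.]
hung blob [206 169   7  23  51] [630. 364. 104.]
hung blob [231 171  14  12  89] [641. 264. 104.]
hung blob [247 172  12  12  93] [633. 208. 104.]
hung blob [263 173  10  12  68] [628. 153. 103.]
pos [ 485.9 -287.6  358.8] rot [-1.8e+02 -0.0e+00  4.0e-02] w 0.503 t 34.5 -> t(cm) [-0.09  0.24 -0.12] w [-0.    -0.     0.001]
C basket ((462.6324462890625, -205.00262451171875), (52.219818115234375, 86.06951904296875), 83.04988098144531) 879
C tab 208 [ 426.12008059 -201.0934178   145.62869421] ((424.2858581542969, -200.63987731933594), (9.248555183410645, 25.95470428466797), 83.5309066772461)
```

View pics/hung.png

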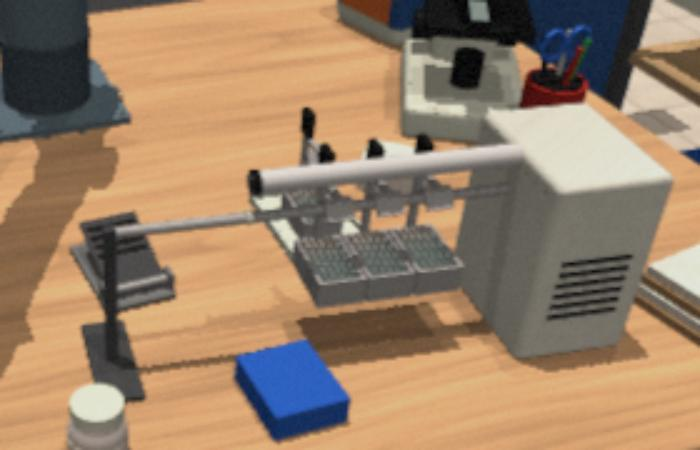

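Call:
{"method": "servo_tool", "body": {"plan": [[0.5,-3,-4,2,0,0,0.1],[0.5,-6.2,-8.7,5,0,0,0.118],[0.5,-6.2,-8.7,9,0,0,0.118],[0.5,-6.2,-8.7,14,0,0,0.118],[0.5,-6.2,-8.7,18.5,0,0,0.118],[0.5,-6.2,-8.7,21.5,0,0,0.118],[0.5,-6.2,-8.7,22.7,0,0,0.118],[0.5,-6.2,-8.7,22.7,0,0,0.118],[0.5,-6.2,-8.7,22.7,0,0,0.118],[1,-6.2,-8.7,22.7,0,0,0.118],[1,-6.2,-8.7,22.7,0,0,0.118],[1,-6.2,-8.7,22.7,0,0,0.118]]}}

```text
clock: 35.7
position: [424.3, -201.3, 132.6]
tcp_rot: [180.0, -0.1, -6.8]
wrist_force: [-0.4, 0.3, -0.7]
grip_width: 0.254
finger_force: 0.0
```

Call:
{"method": "servo_tool", "body": {"plan": [[1,0,0,0,0,0,0],[1,0,0,0,0,0,0],[1,0,0,0,0,0,0],[1,0,0,0,0,0,0],[1,0,0,0,0,0,0]]}}

```text
clock: 36.2
position: [423.8, -201.0, 131.9]
tcp_rot: [-180.0, -0.0, -6.8]
wrist_force: [-1.3, 1.2, 5.1]
grip_width: 0.105
finger_force: 30.0
```

Run:
```python
from h import *
goto(508.5,10.9,243.5,-5.75)
```

```text
pos [ 423.8 -201.   131.9] rot [-1.80e+02 -1.00e-02 -6.77e+00] w 0.105 t 36.2 -> t(cm) [  5.91 -22.04 -11.16] w [ 0.    -0.    -0.018]
```

Call:
{"method": "servo_tool", "body": {"plan": [[1,0,0,-3,0,0,0],[1,0,0,-8,0,0,0],[1,0,0,-13,0,0,0],[1,0,0,-13,0,0,0],[1,2,-4,-13,0,0,0],[1,4,-8,-13,0,0,-0.018],[1,5,-12,-13,0,0,-0.018],[1,5.9,-16,-13,0,0,-0.018],[1,5.9,-20,-12,0,0,-0.018],[1,5.9,-22,-11.2,0,0,-0.018],[1,5.9,-22,-11.2,0,0,-0.018],[1,5.9,-22,-11.2,0,0,-0.018]]}}

```text
clock: 37.4
position: [507.4, 10.2, 242.4]
tcp_rot: [180.0, 0.1, -5.7]
wrist_force: [0.3, -1.0, -2.8]
grip_width: 0.101
finger_force: 30.0
```

Run:
```python
from h import *
print(readout.state()['wrist_force'])
goto(508.5,10.9,243.5,-5.75)
```

```text
[ 0.30294543 -1.04139289 -2.81277909]
pos [507.4  10.2 242.4] rot [ 1.7995e+02  1.5000e-01 -5.7000e+00] w 0.101 t 37.4 -> t(cm) [ 0.11 -0.08 -0.11] w [0.001 0.003 0.001]
```

Call:
{"method": "servo_tool", "body": {"plan": [[1,3,0,0,0,0,0],[1,6,0,0,0,0,0],[1,8.5,0,0,0,0,0],[1,9.1,0,0,0,0,0],[1,9.1,0,0,0,0,0],[1,9.1,0,1.5,0,0,0],[1,9.1,0,3,0,0,0],[1,9.1,0,3,0,0,0],[1,9.1,0,3,0,0,0]]}}

```text
clock: 38.3
position: [597.7, 1.4, 212.9]
tcp_rot: [180.0, 0.1, -5.7]
wrist_force: [-0.1, 0.5, -1.9]
grip_width: 0.103
finger_force: 30.0
```

Call:
{"method": "servo_tool", "body": {"plan": [[1,0,-2,0,0,0,0],[1,0,-5,0,0,0,0],[1,0,-9,0,0,0,0],[1,0,-11,0,0,0,0],[1,0,-11.4,0,0,0,0],[1,0,-11.4,0,0,0,0],[1,0,-11.4,0.2,0,0,0],[1,0,-11.4,0.35,0,0,0],[1,0,-11.4,0.35,0,0,0]]}}

```text
clock: 39.2
position: [610.1, 112.9, 210.3]
tcp_rot: [179.9, 0.0, -5.9]
wrist_force: [-1.3, -0.8, 0.4]
grip_width: 0.1
finger_force: 30.0
```

Run:
```python
from h import *
st=readout.state(); print(st['wrist_force'],st['wrist_torque'])
goto(485,-30,360,0)
```

```text
[-1.32658863 -0.80848831  0.37474716] [-0.16825277  0.3731382  -0.04240167]
pos [610.1 112.9 210.3] rot [ 1.7993e+02  3.0000e-02 -5.8600e+00] w 0.1 t 39.2 -> t(cm) [-10.99  15.51 -14.95] w [ 0.001  0.001 -0.102]
```

Call:
{"method": "servo_tool", "body": {"plan": [[0.9,0,0,0,0,0,0],[0.8,0,0,0,0,0,0],[0.7,0,0,0,0,0,0],[0.6,0,0,0,0,0,0],[0.6,0,0,0,0,0,0],[0.6,0,0,-1,0,0,0],[0.6,0,0,-3,0,0,0],[0.6,0,0,-6,0,0,0],[0.6,0,0,-10,0,0,0],[0.6,0,0,-15,0,0,0]]}}

```text
clock: 40.2
position: [609.3, 114.6, 361.1]
tcp_rot: [180.0, 0.1, -5.7]
wrist_force: [0.3, -1.1, -0.4]
grip_width: 0.403
finger_force: 0.0
```

Call:
{"method": "servo_tool", "body": {"plan": [[1,-17.6,15.1,0,0,0,0],[1,-17.6,15.1,0,0,0,0],[1,-17.6,15.1,0,0,0,0],[1,-17.6,15.1,0,0,0,0],[1,-17.6,15.1,0,0,0,0],[1,-17.6,15.1,0,0,0,0],[1,-17.6,15.1,0,0,0,0],[1,-17.6,15.1,0,0,0,0],[1,-17.6,15.1,0,0,0,0]]}}

```text
clock: 41.1
position: [420.8, -17.0, 360.3]
tcp_rot: [-180.0, -0.0, -5.7]
wrist_force: [0.3, -0.2, -0.1]
grip_width: 0.004
finger_force: 0.0
```

Run:
```python
from h import *
s=snap('wrist','w6.png'); hung(); goto(450,-20,150,0)
a=cv2.imread('pics/hung.png'); b=cv2.imread('pics/w6.png')
cv2.imwrite('pics/v6.png',np.vstack([a[100:320,30:670],b[:330]]))
```

```text
hung blob [211 146   4  16  36] [726. 353. 105.]
hung blob [228 158  61  10 227] [691. 191. 104.]
hung blob [206 169   7  23  50] [630. 363. 104.]
hung blob [231 171  14  12  93] [640. 264. 103.]
hung blob [247 172  13  12  92] [634. 207. 104.]
hung blob [264 173  11  13  84] [628. 149. 103.]
hung blob [281 175   7  12  38] [618.  92. 104.]
pos [420.4 -17.4 360.1] rot [-1.7999e+02  2.0000e-02 -5.6800e+00] w 0.002 t 41.2 -> t(cm) [ 2.98 -0.03 21.01] w [-0.     0.    -0.099]
```

View pics/v6.png

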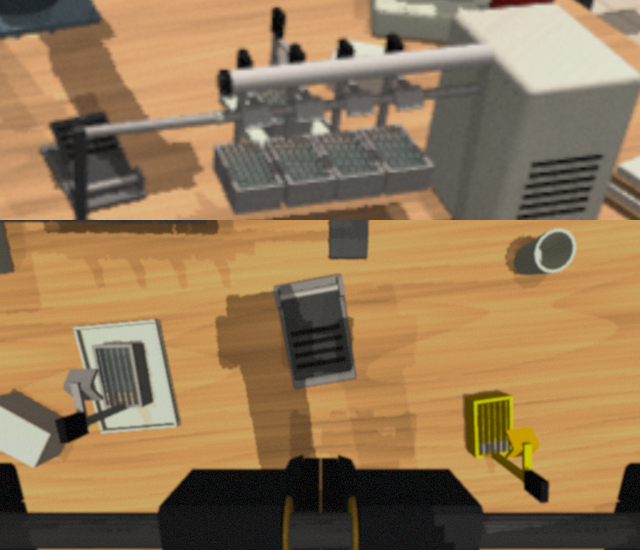

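Run:
```python
from h import *
s=np.load('pics/wrist.npy',allow_pickle=True).item(); w=cloud(s); f=s['frame'].astype(int)
v,u=np.mgrid[0:400,0:640]; z=w[...,2]
m=(u>265)&(u<365)&(v>50)&(v<172)&(z>8)&(z<80)
for r in range(52,172,8):
    k=m&(v==r)
    if k.any(): print(r,u[k].min(),u[k].max(),w[k].mean(0).round(1),np.ptp(z[k]).round(1))
d=m&(f.sum(2)<150); n,L,st,c=cv2.connectedComponentsWithStats(d.astype('uint8')); k=1+np.argmax(st[1:,4]); P=w[L==k]
print(st[k],cv2.minAreaRect(P[:,:2].astype('float32')))
A=np.c_[P[:,:2],np.ones(len(P))]; co=np.linalg.lstsq(A,P[:,2],rcond=None)[0]; print('plane',co,np.degrees(np.arctan(np.hypot(*co[:2]))),P[:,2].min(),P[:,2].max())
t=np.load('pics/scene.npy',allow_pickle=True).item(); g=t['frame'].astype(int)
for uu in range(345,376): 
    vv=int(round(186+(uu-360)*-.12)); col=g[vv-4:vv+5,uu].sum(1); print(uu,col.max(),vv-4+col.argmax(),ray(t,uu,vv-4+col.argmax(),180)[:2].round(),end='; ')
```

```text
60 306 342 [542.1 -32.5  13. ] 24.3
68 274 343 [534.  -11.6  17. ] 23.4
76 274 344 [523.6 -11.9  25.9] 16.2
84 276 345 [513.7 -12.9  27.1] 24.3
92 280 346 [503.7 -14.9  28.5] 26.0
100 281 347 [493.8 -15.   31.7] 30.1
108 282 348 [483.8 -15.5  35. ] 33.6
116 284 349 [473.8 -16.5  37.7] 36.3
124 285 350 [464.  -16.4  40.7] 38.3
132 287 352 [453.9 -18.4  43.6] 41.9
140 288 353 [444.1 -18.7  46.9] 46.9
148 290 354 [434.1 -19.6  49.2] 46.5
156 292 355 [420.8 -21.3  29.5] 47.8
164 293 325 [408.9   2.3   9.7] 3.1
[ 281   79   70   81 3031] ((473.839599609375, -16.358245849609375), (99.19377899169922, 80.24900817871094), 2.2066490650177)
plane [-3.08551954e-01 -3.12395948e-02  1.86927045e+02] 17.230197972326145 8.831884401197044 56.93231066591005
345 511 187 [645.  35.]; 346 515 187 [645.  37.]; 347 518 187 [646.  40.]; 348 524 187 [647.  42.]; 349 515 186 [643.  46.]; 350 518 186 [644.  49.]; 351 511 186 [645.  51.]; 352 515 186 [646.  54.]; 353 515 186 [646.  56.]; 354 518 191 [668.  50.]; 355 517 186 [648.  61.]; 356 517 186 [649.  64.]; 357 521 190 [666.  59.]; 358 515 183 [637.  74.]; 359 539 185 [646.  73.]; 360 494 190 [669.  66.]; 361 516 190 [669.  69.]; 362 516 190 [670.  71.]; 363 512 190 [671.  74.]; 364 638 182 [637.  91.]; 365 654 181 [633.  95.]; 366 508 181 [634.  97.]; 367 290 186 [657.  91.]; 368 261 186 [658.  93.]; 369 278 187 [663.  94.]; 370 400 181 [637. 107.]; 371 396 181 [638. 110.]; 372 341 189 [673.  97.]; 373 306 187 [666. 103.]; 374 308 186 [662. 108.]; 375 322 188 [671. 107.];
```

Call:
{"method": "servo_tool", "body": {"plan": [[1,2.9,-0.1,4,0,0,0],[1,2.9,-0.1,9,0,0,0],[1,2.9,-0.1,14,0,0,0],[1,2.9,-0.1,19,0,0,0],[1,2.9,-0.1,23,0,0,0],[1,2.9,-0.1,26,0,0,0],[1,2.9,-0.1,28,0,0,0],[1,2.9,-0.1,28,0,0,0],[1,2.9,-0.1,28,0,0,0]]}}

```text
clock: 42.15
position: [449.2, -19.6, 80.3]
tcp_rot: [-180.0, 0.0, -5.7]
wrist_force: [0.1, -0.7, -0.4]
grip_width: 0.011
finger_force: 0.0
```

Call:
{"method": "servo_tool", "body": {"plan": [[1,0,0,0.5,0,0,0],[1,0,0,1,0,0,0],[1,0,0,1.5,0,0,0],[1,0,0,2,0,0,0],[1,0,0,2.4,0,0,0],[1,0,0,2.8,0,0,0],[1,0,0,3,0,0,0]]}}

```text
clock: 42.85
position: [447.0, -20.0, 49.7]
tcp_rot: [179.9, 0.2, -5.7]
wrist_force: [-5.0, -1.2, 7.3]
grip_width: 0.006
finger_force: 4.0
```

Call:
{"method": "servo_tool", "body": {"plan": [[1,0,0,0.1,0,0,0],[1,0,0,0.2,0,0,0],[1,0,0,0.3,0,0,0],[1,0,0,0.3,0,0,0]]}}

```text
clock: 43.25
position: [446.8, -20.1, 46.9]
tcp_rot: [179.9, 0.2, -5.8]
wrist_force: [-5.4, 0.1, 8.7]
grip_width: 0.003
finger_force: 4.3
```

Still on the spring; go further in small steps.

Call:
{"method": "servo_tool", "body": {"plan": [[1,0,0,0.1,0,0,0],[1,0,0,0.2,0,0,0],[1,0,0,0.3,0,0,0],[1,0,0,0.3,0,0,0]]}}

```text
clock: 43.65
position: [446.7, -20.1, 44.6]
tcp_rot: [179.9, 0.3, -5.8]
wrist_force: [-9.6, 0.2, 22.2]
grip_width: 0.005
finger_force: 11.0
```

Call:
{"method": "servo_tool", "body": {"plan": [[1,0,0,0.1,0,0,0],[1,0,0,0.15,0,0,0],[1,0,0,0.15,0,0,0]]}}

```text
clock: 43.95
position: [446.6, -20.0, 44.1]
tcp_rot: [179.9, 0.2, -5.7]
wrist_force: [-12.3, -0.2, 37.6]
grip_width: 0.01
finger_force: 19.3
```

Call:
{"method": "servo_tool", "body": {"plan": [[1,0,0,-0.1,0,0,0],[1,0,0,-0.1,0,0,0],[1,0,0,-0.1,0,0,0],[1,0,0,-0.1,0,0,0],[1,0,0,-0.1,0,0,0],[1,0,0,-0.1,0,0,0],[1,0,0,-0.1,0,0,0],[1,0,0,-0.1,0,0,0],[1,0,0,-0.1,0,0,0],[1,0,0,-0.1,0,0,0]]}}

```text
clock: 44.95
position: [446.7, -20.1, 44.4]
tcp_rot: [179.9, 0.2, -5.8]
wrist_force: [-9.8, -0.1, 28.1]
grip_width: 0.007
finger_force: 13.4
```

Call:
{"method": "servo_tool", "body": {"plan": [[1,0,0,-1,0,0,0],[1,0,0,-2,0,0,0],[1,0,0,-3,0,0,0],[1,0,0,-6,0,0,0],[1,0,0,-10,0,0,0],[1,0,0,-15,0,0,0],[1,0,0,-20,0,0,0],[1,0,0,-25,0,0,0],[1,0,0,-30,0,0,0],[1,0,0,-30,0,0,0],[1,0,0,-30,0,0,0]]}}

```text
clock: 46.05
position: [449.1, -19.8, 344.4]
tcp_rot: [-180.0, -0.1, -5.7]
wrist_force: [-0.1, -0.6, -1.1]
grip_width: 0.005
finger_force: 0.0
```

Run:
```python
from h import *
s=snap('wrist','w7.png'); hung()
w=cloud(s); z=w[...,2]; v,u=np.mgrid[0:400,0:640]
q=(abs(w[...,0]-450)<5)&(abs(w[...,1]+20)<25)&(z<90); print('pad z',np.median(z[q]))
a=cv2.imread('pics/hung.png'); b=cv2.imread('pics/w7.png')
cv2.imwrite('pics/v7.png',np.vstack([a[100:320,30:670],b[:330]]))
```

```text
hung blob [211 146   4  16  33] [726. 353. 104.]
hung blob [228 158  61  10 232] [691. 192. 103.]
hung blob [206 169   7  23  52] [629. 363. 105.]
hung blob [231 171  13  12  90] [640. 264. 104.]
hung blob [247 172  13  12  93] [633. 208. 104.]
hung blob [264 173  13  12  81] [628. 148. 104.]
hung blob [279 175   9  11  52] [622.  96. 104.]
pad z 48.74754521872444
```

View pics/v7.png

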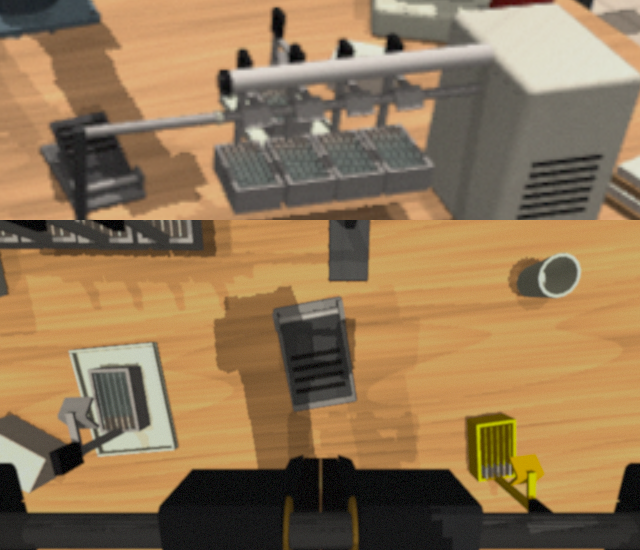

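The picture shows all four wet carriers still hanging under the duct (crop x 218–430), the dry one in the tray (120, 400), and the treadle back up. The pad height is 48.7 mm, as before pressing. Handing in.

```bash
python3 -c "
from h import *
print(ticket.close_job())"
```

```text
the job is handed in; nothing more can be done
None
```

The job is handed in, but no verdict came back: the dry carrier stands in the drain tray, all four wet carriers hang past the mark, and the treadle was held at its stop for about 1 s and is back up.

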